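# Brace the reagent bottle in the corner stop and open its push-and-turn cap

### The job

On the van's bench, first push the square bottle into the corner stop so that two of its sides lie flat against both rails. Then, leaving it standing there, press its safety cap down, twist it anticlockwise while it is pressed until it is free, and lift it off. Finish while holding the cap level in the gripper, clear above the bottle, without disturbing the other items.

Things in the scene. Friction and masses are not known exactly. Their poses are not given: they have to be found in the camera images.
- bottle: The loose white square bottle, about 0.35 kg, the only square one: body 64 x 64 mm, 56 mm high with a flat shoulder; above it a round neck under the cap. Origin: centre of its underside; z up; x and y square to its flat sides. It slides on the bench. At the start it is 30 to 90 mm short of home along the stop's x and also its y, turned up to 0.4 rad from square.
- cap: The bottle's black 12-sided ribbed cap, a separate 50 g body, 55 mm across flats, 26 mm high. Origin: centre of its skirt's lower edge, z along its axis; flats face its x, y and every 30 degrees between. Locked, it sits with its origin 65 mm above the bottle's underside (skirt 9 mm clear of the shoulder) and its x along the bottle's x.
- cap_top (a point): Centre of the cap's top, 91 mm above the bench when locked. The cap sinks 8 mm against a spring (4 N at first, 10 N at the bottom). Inner lugs lock it: pressed at least 6 mm it can be turned anticlockwise seen from above; past 0.85 rad it lifts straight off; it can turn to about 2.4 rad. Unpressed it neither turns nor lifts.
- stop: The fixed aluminium corner stop: two upright rails at right angles, 10 mm thick, 40 mm high, with 5 mm foot flanges outside. Origin: on the bench, where the centre of the bottle's underside is when home. Rail inner faces at its x = +32 mm (rail from y -132 to +42 mm) and y = +32 mm (rail from x -42 to +32 mm); open to -x and -y. z up.
- powder_jar: A bystander: low dark metal jar, 64 mm across and 48 mm high, loose; origin at the centre of its underside.
- tape_tin: A bystander: flat round aluminium tin, 70 mm across and 30 mm high, loose; origin at the centre of its underside.
- round_bottle: A bystander: small round white bottle with a narrow cap, 48 mm across and 85 mm high, loose; origin at the centre of its underside.
There are look-alikes about, which are no part of the job. Several things have the shape of the cap; the one meant has the colours described above. Leave any orange look-alike of the bottle alone.

How it is judged:
On the way, in this order (a step that is already met when the one before it is completed fails the run):
1. the bottle stands square against both rails of the corner stop (x of bottle in the frame of stop between -0.004 and 0.004 m and y of bottle in the frame of stop between -0.004 and 0.004 m and (angle between the x axis of bottle and the x axis of stop, either way round below 0.07 rad or angle between the x axis of bottle and the x axis of stop, either way round above 1.501 rad) and angle between bottle's own z axis and vertical below 0.05 rad), for 0.2 s.
2. the cap is pressed down on the bottle (z of cap in the frame of bottle below 0.06 m and horizontal distance between cap and bottle below 0.006 m), for 0.1 s.
3. the cap is turned until its lugs are clear, still on the neck (angle between the x axis of cap and the x axis of bottle, either way round above 0.7 rad and z of cap in the frame of bottle below 0.072 m), for 0.1 s.
At the end, for the whole second after the job is handed in: The gripper holds the still cap: level within 0.25 rad, lower edge 90 mm or more above the bottle's underside, within 40 mm sideways of its axis, not touching it. The bottle stands upright within 6 mm of both rails and 0.1 rad of square; other items moved under 15 mm (z of cap in the frame of bottle above 0.09 m and horizontal distance between cap and bottle below 0.04 m and angle between cap's own z axis and vertical below 0.25 rad and contact force between the fingers and cap above 1 N and contact force between cap and bottle below 0.05 N and linear speed of cap below 0.03 m/s and x of bottle in the frame of stop between -0.006 and 0.006 m and y of bottle in the frame of stop between -0.006 and 0.006 m and (angle between the x axis of bottle and the x axis of stop, either way round below 0.1 rad or angle between the x axis of bottle and the x axis of stop, either way round above 1.471 rad) and angle between bottle's own z axis and vertical below 0.05 rad and height (world z) of bottle below 0.003 m and linear speed of bottle below 0.02 m/s and distance of each of powder_jar, tape_tin, round_bottle from where it was at the start of the episode below 0.015 m); the arm keeps its last pose, push and grip.
It fails at once if the bottle is tipped or lifted (angle between bottle's own z axis and vertical above 0.35 rad or height (world z) of bottle above 0.03 m).
It fails at once if another item is disturbed (distance of any of powder_jar, tape_tin, round_bottle from where it was at the start of the episode above 0.02 m).
It also fails if it takes over 70 s, if anything falls off the work surface, if the arm or the gripper's body presses on something with over 40 N, if the wrist force passes 120 N, or if a joint passes its speed limit or range.

### The arm

A 7-joint arm with a two-finger parallel gripper is mounted at the origin on the work surface. World frame = base frame: x ahead of the robot, y to its left, z up, the work surface at z = 0. Lengths are in m, angles in rad, forces in N, time in s.
With the tool pointing down it reaches from about 0.425 to 0.925 m from the base axis. Payload 6.8 kg.
Tool frame: the origin (TCP) lies on the mounting face of the last link; the fingertips stand 173 mm ahead of it and the grasp point (between the pads) lies 155 mm ahead of it; z points along the fingers, y is the line along which they close (so a half turn about z gives the same grasp; the last joint's range is limited). The gripper opens to 85 mm and grips with 20 to 120 N. Pads are 22 mm wide; open, the fingers measure 114 mm over their backs; the gripper's body (76 mm by 85 mm) begins 54 mm behind the grasp point. The pads swing forward as they close: fully open they stand 13 mm farther back than shut.
Start: joints at [1.119, 0.477, 0.022, 1.555, -0.011, 1.109, -0.083], TCP at [0.228, -0.636, 0.405] pointing down, gripper open.
Joint ranges: [-2.96, 2.96], [-0.34, 2.1], [-1.41, 1.46], [0.24, 2.44], [-1.37, 4.51], [0.17, 1.92], [-2.96, 2.96]. Speed limits (rad/s): [2.39, 2.39, 3.14, 3.14, 3.14, 3.14, 3.14].

### API

Orientations are given as a rotation vector (axis times angle).
In Python, from bench import r gives the robot as it stands.
- The arm moves only by the tool arm_command, never from a script. Its argument "plan" is a list of rows, each an object of numbers: "claw": the closure, from 0 (fully open) to 1 (shut); "tx", "ty", "tz": the shift along the tool's x, y, z in m; "ax", "ay", "az": the turn, a rotation vector about the tool's x, y, z in degrees. A call has exactly 10 rows; each row shifts and turns the commanded pose from where the row before left it, along the tool's axes as they then stand; what a row does not reach is not made up. A row lasts 1/12 s, in which the tool goes at most 41.7 mm and 7.16 degrees, less where a joint would pass 70% of its speed; a pose out of reach is approached as far as the arm can. A call is refused whole if a number of a shift passes 0.0417 or a number of a turn 7.16, either way. A call with a gripper value outside its range is refused whole. The fingers move at their own pace and stop on an object; "squeeze" is the grip in N (left out, the last holds). Time passes only in rows, so rows that do not move let the fingers close, or fill a call up. It gives the time, the measured TCP pose, the force, the opening and the grip force at its end, in the units of the state.
- r.get_obs(): the state, without advancing time (a new reading comes with each control period).
- r.grab_frame(name): name is "scene" or "side" or "wrist"; returns the picture (420x560x3 uint8, red, green, blue); there is no depth.
- r.camera_model(name): a dict with "fx", "fy", "cx", "cy" (pixels), "k1" (the pictures are not rectified: a ray, as slopes to the right and down, at radius r is drawn at 1 + k1 r^2 times it, then the intrinsics apply), "position" and "orientation" of the camera in the world; the wrist camera has in their place "tool_from_camera" (4x4, takes a point from camera to tool coordinates, whose origin is the TCP and whose axes are the flange's). Camera axes: x right, y up, looking along -z (the intrinsics and any distortion apply to the point x, -y, -z); pixel columns grow to the right and rows downward; lengths in m; the calibration is good to about 2 mm. A picture is of the moment at which its call begins: read the wrist's pose just before it. camera_model takes no time and is no camera call.
- r.hand_in(): hands the job in; it is judged then, once.
Trained networks look in the newest picture that a camera, given by its name, has taken for a name from the list of things; names that differ only in an ending like _2 or _b are one class to them, and where a whole thing is asked for, a point or a joint stands for the part that bears it (a point fixed in the world has none). Each returns a list of dicts, best first, with "confidence" (0 to 1); they miss things now and then, are a little off and sometimes report something else, mostly with a low value. They report only what shows in the picture. A call takes as long as a camera call. They do not tell look-alikes from the thing itself.
- r.boxes_of(target, camera): "location" ([x, y, z] in m, in the coordinates of the camera as it stood for that picture, good to about 4 mm: the middle of the surface that is visible of it).
- r.tip_of(target, camera): "location" ([x, y, z] in m, in the coordinates of the camera as it stood for that picture, good to about 4 mm: a listed point, or the origin of a listed thing).
The state is a dict: "clock": time; "joints": joint angles; "qvel": joint speeds; "tau": joint torques, N m; "tcp_pos": TCP position; "orientation": TCP orientation; "contact_force": force on the tool from outside, world axes, zero at the start; "moment": the same for the moment, N m; "grip_width": finger opening in m; "gripper_force": force on a finger pad.
Only numpy, scipy, OpenCV 4.12 (cv2) and the standard library are available. Lean on these libraries where they do the work, as an engineer would, in place of code of your own. Each camera call takes 0.05 s, during which the arm holds its last target. There are 200 camera calls.

## Working session

There is one attempt and no reset: what is moved stays moved. The work goes in short steps, Python scripts to look and compute and a tool call to move; the robot and the scene stay as the last step left them, time stands still between calls to the robot, and variables do not carry over. Pictures are saved under pics/ and viewed, at most 10 in all, crops included, and the job is handed in when it is done.

Besides the shell and the picture viewer there is one more tool, called after "Emit:" in YAML: its name, and indented under it one key for each argument. arm_command: Moves the arm, as the interface text tells. Its arguments: {"type":"object","properties":{"plan":{"type":"array","items":{"type":"object","properties":{"claw":{"type":"number"},"tx":{"type":"number"},"ty":{"type":"number"},"tz":{"type":"number"},"ax":{"type":"number"},"ay":{"type":"number"},"az":{"type":"number"}}}},"squeeze":{"type":"number"}},"required":["plan"]}

```bash
mkdir -p pics; ls; cat > h.py <<'E'
import numpy as np, cv2
from scipy.spatial.transform import Rotation as R
from bench import r
def T(cam,obs=None):
    m=r.camera_model(cam)
    if 'tool_from_camera' in m:
        o=obs or r.get_obs(); A=np.eye(4); A[:3,:3]=R.from_rotvec(o['orientation']).as_matrix(); A[:3,3]=o['tcp_pos']
        return A@np.array(m['tool_from_camera']),m
    A=np.eye(4); q=np.array(m['orientation']); 
    A[:3,:3]=q if q.shape==(3,3) else R.from_rotvec(q).as_matrix(); A[:3,3]=m['position']
    return A,m
def proj(P,cam,obs=None):
    A,m=T(cam,obs); p=(np.atleast_2d(P)-A[:3,3])@A[:3,:3]
    x,y=p[:,0]/-p[:,2],-p[:,1]/-p[:,2]; k=1+m['k1']*(x*x+y*y)
    return np.c_[m['fx']*x*k+m['cx'],m['fy']*y*k+m['cy']]
def pix(uv,z,cam,obs=None):
    A,m=T(cam,obs); uv=np.atleast_2d(uv).astype(float)
    d=(uv-[m['cx'],m['cy']])/[m['fx'],m['fy']]; s=d.copy()
    for _ in range(30): s=d/(1+m['k1']*(s**2).sum(1,keepdims=True))
    v=np.c_[s[:,0],-s[:,1],-np.ones(len(s))]@A[:3,:3].T
    return A[:3,3]+v*((z-A[2,3])/v[:,2])[:,None]
def grab(cam,name=None):
    o=r.get_obs(); im=np.asarray(r.grab_frame(cam))
    if name: cv2.imwrite('pics/'+name,im[:,:,::-1])
    return im,o
def find(t,cam,o,f=None):
    A,_=T(cam,o); out=[]
    for d in (f or r.tip_of)(t,cam):
        w=A[:3,:3]@np.array(d['location'])+A[:3,3]; out.append((round(d['confidence'],2),w.round(4),proj(w,cam,o)[0].round()))
    return out
E
python3 - <<'E'
from h import *
o=r.get_obs(); print({k:np.round(v,3) for k,v in o.items()})
ims=[]
for c in ['scene','side']:
    print(c,r.camera_model(c)['position'], r.camera_model(c)['orientation'])
    im,o=grab(c,c+'0.png'); 
    for t in ['bottle','cap','stop','powder_jar','tape_tin','round_bottle']:
        print(t,find(t,c,o))
E
```

```text
pics
{'clock': np.float64(0.0), 'joints': array([ 1.119,  0.478,  0.022,  1.556, -0.011,  1.109, -0.083]), 'qvel': array([ 0.001, -0.001, -0.   ,  0.001, -0.001, -0.001,  0.002]), 'tau': array([-1.0000e-03, -5.9645e+01,  1.6080e+00, -2.8121e+01,  1.2000e-02,
        9.0000e-03, -0.0000e+00]), 'tcp_pos': array([ 0.227, -0.635,  0.404]), 'orientation': array([-3.094e+00, -5.370e-01,  1.000e-03]), 'contact_force': array([ 0.072, -0.059,  0.386]), 'moment': array([0.025, 0.005, 0.007]), 'gripper_force': np.float64(0.0), 'grip_width': np.float64(0.085)}
scene [ 1.167871   -0.03729011  0.73677336] [0.57742569 0.48471469 1.3027712 ]
bottle [(0.66, array([ 0.5468, -0.057 , -0.0017]), array([200., 209.])), (0.63, array([ 0.4678, -0.1639, -0.0033]), array([142., 188.]))]
cap [(0.7, array([ 0.5502, -0.0577,  0.0657]), array([196., 187.])), (0.61, array([0.4407, 0.0401, 0.0011]), array([242., 161.]))]
stop [(0.97, array([ 6.057e-01,  1.730e-02, -4.000e-04]), array([245., 227.]))]
powder_jar [(0.56, array([ 0.6051,  0.0192, -0.    ]), array([246., 226.]))]
tape_tin [(0.78, array([ 0.6471,  0.1701, -0.0032]), array([333., 231.])), (0.37, array([ 5.456e-01, -5.670e-02,  4.000e-04]), array([200., 208.]))]
round_bottle [(0.58, array([ 7.295e-01, -4.190e-02,  6.000e-04]), array([222., 291.]))]
side [ 0.1642697  -0.53495035  0.52228941] [ 1.02162922 -0.34580533 -0.5699786 ]
bottle [(0.8, array([ 0.5422, -0.0564, -0.0009]), array([277., 302.])), (0.62, array([ 0.4642, -0.1626,  0.001 ]), array([279., 359.]))]
cap [(0.84, array([ 0.5475, -0.0543,  0.0657]), array([280., 269.])), (0.72, array([ 0.4447,  0.0356, -0.0018]), array([202., 295.]))]
stop []
powder_jar [(0.67, array([ 0.7516,  0.1266, -0.0013]), array([302., 222.]))]
tape_tin [(0.97, array([ 0.6488,  0.1776, -0.0015]), array([252., 227.]))]
round_bottle [(0.57, array([ 7.246e-01, -3.530e-02, -4.000e-04]), array([344., 260.]))]
```

View pics/scene0.png

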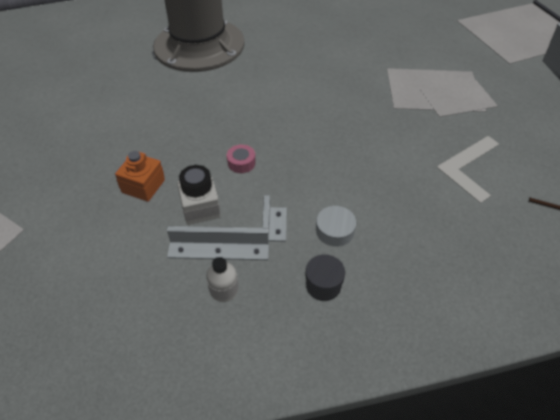

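View pics/side0.png

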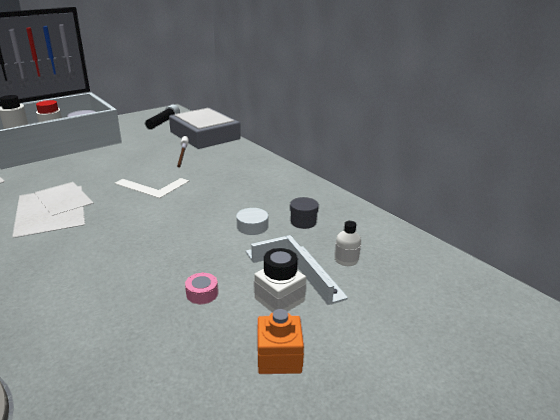

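Candidates for the target in the scene view: white square bottle with black cap (197,190); orange look-alike (140,175); pink cap look-alike (241,157); dark powder jar (325,275). I choose the white bottle with the black cap at (197,190). Next I move above it for a close check with the wrist camera.

```bash
cat >> h.py <<'E'
def shift(target,yaw_deg=None):
    """tool-axis shift (mm) to a world TCP target, and az (deg) needed for the closing line at yaw (mod 180)"""
    o=r.get_obs(); M=R.from_rotvec(o['orientation']).as_matrix()
    print('tcp',np.round(o['tcp_pos'],4),'x yaw',np.degrees(np.arctan2(M[1,0],M[0,0])).round(2),'z',M[:,2].round(3),'d_mm',(1000*M.T@(np.array(target)-o['tcp_pos'])).round(1),'F',np.round(o['contact_force'],1),'w',o['grip_width'],'gf',o['gripper_force'],'t',o['clock'],'j7',o['joints'][6].round(2))
E
python3 - <<'E'
from h import *
print(np.round(r.camera_model('wrist')['tool_from_camera'],3)); shift([0.53,-0.06,0.40])
E
```

```text
[[ 0.001  0.96   0.279  0.07 ]
 [ 1.    -0.001 -0.    -0.   ]
 [ 0.     0.279 -0.96   0.03 ]
 [ 0.     0.     0.     1.   ]]
tcp [ 0.2275 -0.6355  0.4047] x yaw 19.7 z [ 0. -0. -1.] d_mm [ 478.8 -439.9    4.7] F [-0.4 -0.1 -0.3] w 0.0852170079636845 gf 0.0 t 0.7 j7 -0.08
```

Emit:
arm_command:
  plan:
    - {"tx": 0.012,"ty": -0.011}
    - {"tx": 0.024,"ty": -0.022}
    - {"tx": 0.024,"ty": -0.022}
    - {"tx": 0.024,"ty": -0.022}
    - {"tx": 0.024,"ty": -0.022}
    - {"tx": 0.024,"ty": -0.022}
    - {"tx": 0.024,"ty": -0.022}
    - {"tx": 0.024,"ty": -0.022}
    - {"tx": 0.024,"ty": -0.022}
    - {"tx": 0.024,"ty": -0.022}

```text
invalid input at $.plan[0]: expected keys claw, tx, ty, tz, ax, ay, az
```

Emit:
arm_command:
  plan:
    - {"tx": 0.028,"ty": -0.026}
    - {"tx": 0.028,"ty": -0.026}
    - {"tx": 0.028,"ty": -0.026}
    - {"tx": 0.028,"ty": -0.026}
    - {"tx": 0.028,"ty": -0.026}
    - {"tx": 0.028,"ty": -0.026}
    - {"tx": 0.028,"ty": -0.026}
    - {"tx": 0.028,"ty": -0.026}
    - {"tx": 0.018,"ty": -0.016}
    - {}

```text
invalid input at $.plan[0]: expected keys claw, tx, ty, tz, ax, ay, az
```

```bash
python3 - <<'E'
from h import *
shift([0.545,-0.057,0.4])
im,o=grab('wrist','w1.png')
for t in ['bottle','cap','cap_top','stop']: print(t,find(t,'wrist',o))
E
```

```text
tcp [ 0.2275 -0.6355  0.4047] x yaw 19.7 z [ 0. -0. -1.] d_mm [ 493.9 -437.7    4.7] F [-0.4 -0.1 -0.3] w 0.0852170079636845 gf 0.0 t 0.7 j7 -0.08
bottle []
cap []
cap_top []
stop []
```

View pics/w1.png

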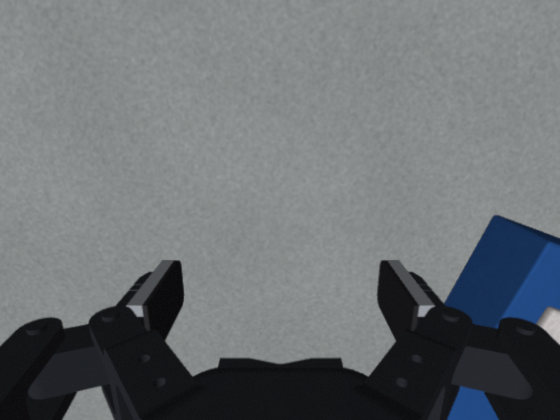

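The wrist picture shows only the bare bench and the fingers, because the move was refused (every key is needed in each row). I'm resending it.

Emit:
arm_command:
  plan:
    - {"claw": 0,"tx": 0.012,"ty": -0.011,"tz": 0,"ax": 0,"ay": 0,"az": 0}
    - {"claw": 0,"tx": 0.024,"ty": -0.022,"tz": 0,"ax": 0,"ay": 0,"az": 0}
    - {"claw": 0,"tx": 0.024,"ty": -0.022,"tz": 0,"ax": 0,"ay": 0,"az": 0}
    - {"claw": 0,"tx": 0.024,"ty": -0.022,"tz": 0,"ax": 0,"ay": 0,"az": 0}
    - {"claw": 0,"tx": 0.024,"ty": -0.022,"tz": 0,"ax": 0,"ay": 0,"az": 0}
    - {"claw": 0,"tx": 0.024,"ty": -0.022,"tz": 0,"ax": 0,"ay": 0,"az": 0}
    - {"claw": 0,"tx": 0.024,"ty": -0.022,"tz": 0,"ax": 0,"ay": 0,"az": 0}
    - {"claw": 0,"tx": 0.024,"ty": -0.022,"tz": 0,"ax": 0,"ay": 0,"az": 0}
    - {"claw": 0,"tx": 0.024,"ty": -0.022,"tz": 0,"ax": 0,"ay": 0,"az": 0}
    - {"claw": 0,"tx": 0.024,"ty": -0.022,"tz": 0,"ax": 0,"ay": 0,"az": 0}

```text
clock: 1.78
tcp_pos: [0.3722, -0.3604, 0.405]
orientation: [3.095, 0.537, 0.001]
contact_force: [0.5, -0.1, 0.4]
grip_width: 0.0849
gripper_force: 0.0
```

Emit:
arm_command:
  plan:
    - {"claw": 0,"tx": 0.028,"ty": -0.026,"tz": 0,"ax": 0,"ay": 0,"az": 0}
    - {"claw": 0,"tx": 0.028,"ty": -0.026,"tz": 0,"ax": 0,"ay": 0,"az": 0}
    - {"claw": 0,"tx": 0.028,"ty": -0.026,"tz": 0,"ax": 0,"ay": 0,"az": 0}
    - {"claw": 0,"tx": 0.028,"ty": -0.026,"tz": 0,"ax": 0,"ay": 0,"az": 0}
    - {"claw": 0,"tx": 0.028,"ty": -0.026,"tz": 0,"ax": 0,"ay": 0,"az": 0}
    - {"claw": 0,"tx": 0.028,"ty": -0.026,"tz": 0,"ax": 0,"ay": 0,"az": 0}
    - {"claw": 0,"tx": 0.028,"ty": -0.026,"tz": 0,"ax": 0,"ay": 0,"az": 0}
    - {"claw": 0,"tx": 0.028,"ty": -0.026,"tz": 0,"ax": 0,"ay": 0,"az": 0}
    - {"claw": 0,"tx": 0.018,"ty": -0.016,"tz": 0,"ax": 0,"ay": 0,"az": 0}
    - {"claw": 0,"tx": 0,"ty": 0,"tz": 0,"ax": 0,"ay": 0,"az": 0}

```text
clock: 2.62
tcp_pos: [0.5261, -0.0633, 0.4052]
orientation: [-3.09, -0.55, -0.005]
contact_force: [-0.2, -0.1, 0.3]
grip_width: 0.0852
gripper_force: 0.0
```

```bash
python3 - <<'E'
from h import *
shift([0.545,-0.057,0.4])
im,o=grab('wrist','w2.png')
for t in ['bottle','cap','cap_top','stop']: print(t,find(t,'wrist',o))
E
```

```text
tcp [ 0.5261 -0.0633  0.4052] x yaw 20.19 z [ 0.002  0.003 -1.   ] d_mm [19.9  0.6  5.3] F [-0.2 -0.1  0.3] w 0.08519429565037709 gf 0.0 t 2.6167 j7 -1.3
bottle [(0.89, array([ 0.4641, -0.164 ,  0.0014]), array([340., 249.]))]
cap [(0.65, array([0.4452, 0.0386, 0.0039]), array([176., 209.]))]
cap_top [(0.55, array([ 0.5454, -0.0517,  0.0877]), array([276., 168.])), (0.55, array([0.4429, 0.0362, 0.0263]), array([171., 217.]))]
stop []
```

View pics/w2.png

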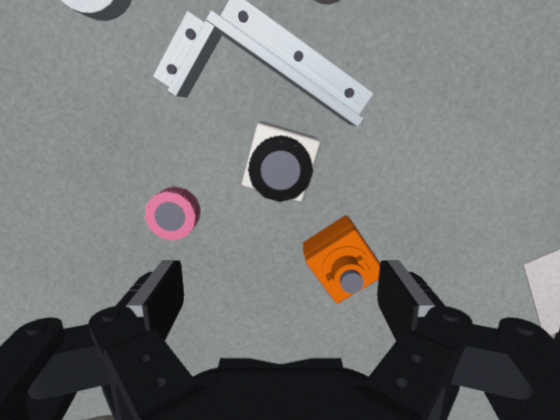

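The close wrist view shows the white square bottle with its black cap at (280,168), the orange look-alike at (345,265), the pink cap at (172,214), and the stop with its corner near (212,18), long rail to (360,122) and short rail to (172,93). I'll enlarge a crop to confirm the choice and measure edges.

```bash
python3 - <<'E'
import cv2
im=cv2.imread('pics/w2.png')[0:215,140:390]
cv2.imwrite('pics/w2c.png',cv2.resize(im,None,fx=2.75,fy=2.75,interpolation=cv2.INTER_CUBIC))
E
```

```text
(no output)
```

View pics/w2c.png

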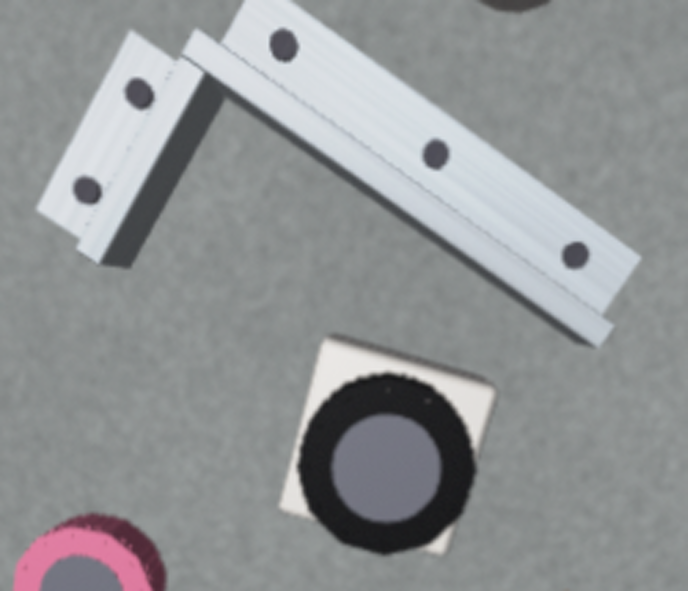

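```bash
python3 - <<'E'
from h import *
o=r.get_obs()
f=lambda p,z: pix(np.array(p)/2.75+[140,0],z,'wrist',o)[:,:2]
L=f([(205,70),(598,348),(196,30),(612,325)],.04); S=f([(205,72),(103,264),(182,58),(78,250)],.04)
B=f([(328,338),(495,388),(443,553),(281,508)],.056); C=f([(386,467)],.091)
a=lambda d:np.degrees(np.arctan2(d[1],d[0]))
print('long',L.round(4),'len',np.linalg.norm(L[1]-L[0]),'ang',a(L[0]-L[1]),a(L[2]-L[3]))
print('short',S.round(4),'len',np.linalg.norm(S[1]-S[0]),'ang',a(S[0]-S[1]),a(S[2]-S[3]))
print('B',B.round(4),B.mean(0),[ (np.linalg.norm(B[i]-B[i-1]).round(4),a(B[i]-B[i-1]).round(1)) for i in range(4)],'C',C)
# stop frame: x yaw th
th=np.radians((a(L[0]-L[1])-90+a(L[2]-L[3])-90+a(S[0]-S[1])+a(S[2]-S[3]))/4)
M=np.array([[np.cos(th),-np.sin(th)],[np.sin(th),np.cos(th)]])
l=(L@M);s=(S@M);print(l,s)
ox=l[:2,0].mean()-.032; oy=s[:2,1].mean()-.032
print('stop origin',M@[ox,oy],'yaw',np.degrees(th)); print('bottle/cap in stop',B.mean(0)@M-[ox,oy],C@M-[ox,oy])
E
```

```text
long [[ 0.6394  0.034 ]
 [ 0.6    -0.125 ]
 [ 0.65    0.0403]
 [ 0.6091 -0.1265]] len 0.16375410551739222 ang 76.07928300343377 76.23201625425837
short [[0.6388 0.0338]
 [0.5682 0.05  ]
 [0.6404 0.0423]
 [0.5698 0.0595]] len 0.07244675630867371 ang -12.93207849338436 -13.75769940947426
B [[ 0.5715 -0.0333]
 [ 0.575  -0.093 ]
 [ 0.5136 -0.0969]
 [ 0.5097 -0.0364]] [ 0.54246824 -0.06490572] [(np.float64(0.0619), np.float64(2.9)), (np.float64(0.0598), np.float64(-86.7)), (np.float64(0.0615), np.float64(-176.3)), (np.float64(0.0607), np.float64(93.6))] C [[ 0.54216388 -0.0647042 ]]
[[0.61350059 0.18332549]
 [0.6125686  0.01957404]
 [0.62227387 0.19191756]
 [0.6217543  0.02020347]] [[0.61297591 0.18301781]
 [0.540534   0.18218009]
 [0.61247738 0.19158935]
 [0.53987621 0.19179599]]
stop origin [0.6001542  0.00980696] yaw -13.594619661291622
bottle/cap in stop [-0.03850851 -0.08617859] [[-0.0388517  -0.08605426]]
```

```bash
python3 - <<'E'
from h import *
shift([0.545,-0.057,0.4])
P=pix([[280.4,169.8]],.091,'wrist'); print(P, proj(P,'wrist'))
im,o=grab('wrist'); im2=cv2.imread('pics/w2.png')[:,:,::-1]
print('shift since',cv2.phaseCorrelate(np.float32(im2[:220].mean(2)),np.float32(im[:220].mean(2))))
for t in ['cap_top','stop','cap']: print(t,find(t,'wrist',o))
for c in ['scene','side']:
    im,o=grab(c,c+'1.png'); print(find('cap_top',c,o)[:1])
E
```

```text
tcp [ 0.5236 -0.0709  0.4046] x yaw 19.56 z [-0.    -0.001 -1.   ] d_mm [24.8 -6.   4.6] F [-0.1 -0.2 -0.4] w 0.08527697302345438 gf 0.0 t 2.8667 j7 -1.3
[[ 0.54218945 -0.06472851  0.091     ]] [[280.4 169.8]]
shift since ((-0.1854513697695097, -0.4492620220294299), 0.06362207306755914)
cap_top [(0.93, array([0.4417, 0.0375, 0.025 ]), array([163., 213.])), (0.63, array([ 0.5435, -0.0525,  0.0921]), array([268., 164.]))]
stop []
cap [(0.8, array([ 0.5428, -0.0594,  0.0615]), array([275., 162.])), (0.67, array([0.4463, 0.036 , 0.0025]), array([172., 204.]))]
[(0.89, array([ 0.5489, -0.0574,  0.0909]), array([194., 177.]))]
[(0.93, array([ 0.5421, -0.0515,  0.0943]), array([277., 255.]))]
```

```bash
cat >> h.py <<'E'
def settled(cam='wrist',tmpl='pics/w2.png',name=None):
    im,o=grab(cam,name); g=cv2.cvtColor(im,cv2.COLOR_RGB2GRAY); t=cv2.imread(tmpl,0)
    for n,(u,v,w,h) in dict(cap=(240,120,85,90),rail=(160,15,210,100)).items():
        m=cv2.matchTemplate(g,t[v:v+h,u:u+w],cv2.TM_CCOEFF_NORMED); _,c,_,(x,y)=cv2.minMaxLoc(m); print(n,round(c,3),x-u,y-v)
    return im,o
def darkdisc(im,box):
    x0,y0,x1,y1=box; g=cv2.cvtColor(im[y0:y1,x0:x1],cv2.COLOR_RGB2GRAY)
    cs,_=cv2.findContours((g<60).astype(np.uint8),cv2.RETR_EXTERNAL,cv2.CHAIN_APPROX_NONE)
    c=max(cs,key=cv2.contourArea); return cv2.minEnclosingCircle(c)[0]+np.array([x0,y0]),cv2.contourArea(c)
E
python3 - <<'E'
from h import *
im,o=settled(name='w3.png'); print(o['tcp_pos'])
p,a=darkdisc(im,(225,115,340,215)); print(p,a,pix([p],.088,'wrist',o))
E
```

```text
cap 0.99 -7 -6
rail 0.974 -7 -6
[ 0.52400315 -0.06972446  0.40473991]
[273.0597229  162.60680771] 3095.0 [[ 0.54603049 -0.05533154  0.088     ]]
```

```bash
python3 - <<'E'
from h import *
o=r.get_obs()
a=[cv2.imread('pics/scene1.png')[155:215,165:230],cv2.imread('pics/side1.png')[240:310,245:315],cv2.imread('pics/w3.png')[110:220,225:335]]
cv2.imwrite('pics/c3.png',np.hstack([cv2.resize(i,(260,int(260*i.shape[0]/i.shape[1])))[:240] for i in a]))
for c in ['scene','side']: print(c,proj([[.5422,-.0647,.091],[.545,-.0555,.091],[.545,-.0535,.091]],c))
E
```

```text
scene [[189.27976381 174.37586354]
 [194.71171784 174.69096354]
 [195.85766217 174.50898886]]
side [[281.45144228 260.77618233]
 [279.36539772 257.5412294 ]
 [278.62508851 256.97142799]]
```

View pics/c3.png

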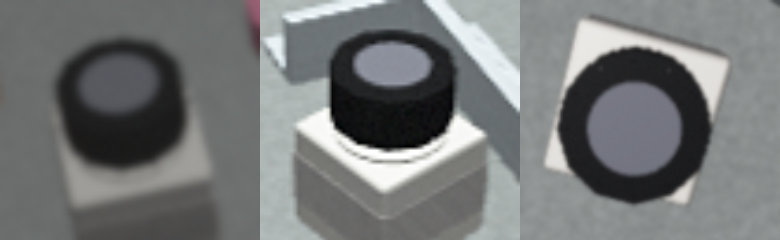

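The crops show the white square bottle with black ribbed cap in all three cameras; cap top centre is at scene (194.5,175.5), side (280.6,257), wrist (273,163), all agreeing with about (0.546,-0.056). The earlier picture was taken before the arm settled, so I'm redoing the edges with the (-7,-6) px shift.

```bash
python3 - <<'E'
from h import *
o=r.get_obs()
f=lambda p,z: pix(np.array(p)/2.75+[133,-6],z,'wrist',o)[:,:2]
L=f([(205,70),(598,348),(196,30),(612,325)],.04); S=f([(205,72),(103,264),(182,58),(78,250)],.04)
B=f([(328,338),(495,388),(443,553),(281,508)],.056); C=f([(386,467)],.091)
a=lambda d:np.degrees(np.arctan2(d[1],d[0]))
A=[a(L[0]-L[1])-90,a(L[2]-L[3])-90,a(S[0]-S[1]),a(S[2]-S[3])]; print(A,[a(B[i]-B[i-1]).round(1) for i in range(4)])
th=np.radians(np.mean(A))
M=np.array([[np.cos(th),-np.sin(th)],[np.sin(th),np.cos(th)]])
O=np.array([(L@M)[:2,0].mean()-.032,(S@M)[:2,1].mean()-.032])
print('stop origin',M@O,'yaw',np.degrees(th)); print('bottle',B.mean(0),C,'in stop',B.mean(0)@M-O,C@M-O)
shift([*C[0],.3])
E
```

```text
[np.float64(-13.815521830642297), np.float64(-13.666934612844514), np.float64(-13.134638105374918), np.float64(-13.955948875017677)] [np.float64(2.6), np.float64(-86.5), np.float64(-176.6), np.float64(93.8)]
stop origin [0.60349063 0.01922564] yaw -13.643260855969851
bottle [ 0.54626036 -0.05501138] [[ 0.54561849 -0.05570832]] in stop [-0.03810469 -0.08564153] [[-0.03856406 -0.0864702 ]]
tcp [ 0.524  -0.0696  0.4047] x yaw 19.68 z [ 0. -0. -1.] d_mm [ 25.   -5.8 104.7] F [-0.2  0.3  0.8] w 0.08569141526375393 gf 0.0 t 3.3167 j7 -1.3
```

Emit:
arm_command:
  plan:
    - {"claw": 0,"tx": 0.0125,"ty": -0.0029,"tz": 0.01,"ax": 0,"ay": 0,"az": 0}
    - {"claw": 0,"tx": 0.0125,"ty": -0.0029,"tz": 0.02,"ax": 0,"ay": 0,"az": 0}
    - {"claw": 0,"tx": 0,"ty": 0,"tz": 0.02,"ax": 0,"ay": 0,"az": 5.4}
    - {"claw": 0,"tx": 0,"ty": 0,"tz": 0.02,"ax": 0,"ay": 0,"az": 5.5}
    - {"claw": 0,"tx": 0,"ty": 0,"tz": 0.02,"ax": 0,"ay": 0,"az": 5.5}
    - {"claw": 0,"tx": 0,"ty": 0,"tz": 0.02,"ax": 0,"ay": 0,"az": 0}
    - {"claw": 0,"tx": 0,"ty": 0,"tz": 0.01,"ax": 0,"ay": 0,"az": 0}
    - {"claw": 0,"tx": 0,"ty": 0,"tz": 0,"ax": 0,"ay": 0,"az": 0}
    - {"claw": 0,"tx": 0,"ty": 0,"tz": 0,"ax": 0,"ay": 0,"az": 0}
    - {"claw": 0,"tx": 0,"ty": 0,"tz": 0,"ax": 0,"ay": 0,"az": 0}

```text
clock: 4.15
tcp_pos: [0.5462, -0.0555, 0.2858]
orientation: [3.14, 0.091, 0.003]
contact_force: [0.1, -0.2, 0.0]
grip_width: 0.0854
gripper_force: 0.0
```

```bash
python3 - <<'E'
from h import *
im,o=grab('wrist','w4.png'); p,a=darkdisc(im,(190,60,370,290)); print(p,a)
C=pix([p],.09,'wrist',o); print(C); print(o['tcp_pos']); shift([C[0,0],C[0,1],.235])
E
```

```text
[279.04769897 240.3359375 ] 8252.0
[[ 0.54877049 -0.05516832  0.09      ]]
[ 0.54624866 -0.05554733  0.28583099]
tcp [ 0.5463 -0.0556  0.286 ] x yaw 3.3 z [ 0.002 -0.    -1.   ] d_mm [ 2.4 -0.3 51. ] F [-0.2  0.5  0.7] w 0.08547710158010677 gf 0.0 t 4.2 j7 -1.66
```

View pics/w4.png

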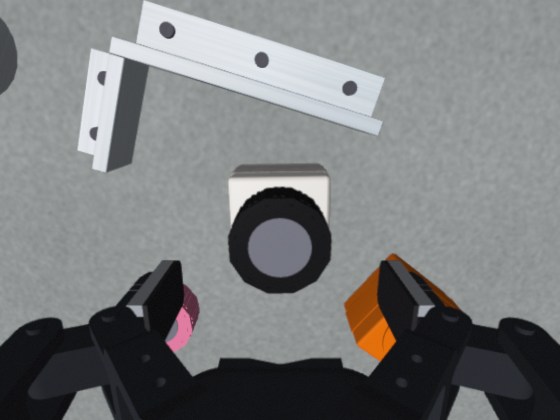

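The black cap (top disc at (280,247)) is centred between the fingers and the bottle sides are square to the image. The orange bottle at (395,305) stays clear, so I descend and grip.

Emit:
arm_command:
  plan:
    - {"claw": 0,"tx": 0,"ty": 0,"tz": 0.01,"ax": 0,"ay": 0,"az": 0}
    - {"claw": 0,"tx": 0,"ty": 0,"tz": 0.015,"ax": 0,"ay": 0,"az": 0}
    - {"claw": 0,"tx": 0,"ty": 0,"tz": 0.015,"ax": 0,"ay": 0,"az": 0}
    - {"claw": 0,"tx": 0,"ty": 0,"tz": 0.01,"ax": 0,"ay": 0,"az": 0}
    - {"claw": 0,"tx": 0,"ty": 0,"tz": 0,"ax": 0,"ay": 0,"az": 0}
    - {"claw": 0,"tx": 0,"ty": 0,"tz": 0,"ax": 0,"ay": 0,"az": 0}
    - {"claw": 1,"tx": 0,"ty": 0,"tz": 0,"ax": 0,"ay": 0,"az": 0}
    - {"claw": 1,"tx": 0,"ty": 0,"tz": 0,"ax": 0,"ay": 0,"az": 0}
    - {"claw": 1,"tx": 0,"ty": 0,"tz": 0,"ax": 0,"ay": 0,"az": 0}
    - {"claw": 1,"tx": 0,"ty": 0,"tz": 0,"ax": 0,"ay": 0,"az": 0}
  squeeze: 50

```text
clock: 5.03
tcp_pos: [0.5461, -0.0556, 0.2356]
orientation: [3.14, 0.09, 0.002]
contact_force: [0.3, 0.3, 3.4]
grip_width: 0.0538
gripper_force: 55.4
```

```bash
python3 - <<'E'
from h import *
O=np.array([.6035,.0192]); shift([*O,.235])
E
```

```text
tcp [ 0.5461 -0.0556  0.2356] x yaw 3.29 z [ 0.002 -0.    -1.   ] d_mm [ 61.6 -71.3   0.7] F [0.3 0.3 3.4] w 0.0537806934442364 gf 55.42830100977881 t 5.0333 j7 -1.68
```

Emit:
arm_command:
  plan:
    - {"claw": 1,"tx": 0,"ty": 0,"tz": 0,"ax": 0,"ay": 0,"az": 4.2}
    - {"claw": 1,"tx": 0,"ty": 0,"tz": 0,"ax": 0,"ay": 0,"az": 4.2}
    - {"claw": 1,"tx": 0,"ty": 0,"tz": 0,"ax": 0,"ay": 0,"az": 4.2}
    - {"claw": 1,"tx": 0,"ty": 0,"tz": 0,"ax": 0,"ay": 0,"az": 4.3}
    - {"claw": 1,"tx": 0.004,"ty": -0.009,"tz": 0,"ax": 0,"ay": 0,"az": 0}
    - {"claw": 1,"tx": 0.006,"ty": -0.013,"tz": 0,"ax": 0,"ay": 0,"az": 0}
    - {"claw": 1,"tx": 0.006,"ty": -0.013,"tz": 0,"ax": 0,"ay": 0,"az": 0}
    - {"claw": 1,"tx": 0.006,"ty": -0.013,"tz": 0,"ax": 0,"ay": 0,"az": 0}
    - {"claw": 1,"tx": 0.006,"ty": -0.013,"tz": 0,"ax": 0,"ay": 0,"az": 0}
    - {"claw": 1,"tx": 0.003,"ty": -0.009,"tz": 0,"ax": 0,"ay": 0,"az": 0}

```text
clock: 5.87
tcp_pos: [0.592, 0.0035, 0.2355]
orientation: [3.115, -0.373, -0.004]
contact_force: [-7.9, -9.4, 13.7]
grip_width: 0.0543
gripper_force: 59.6
```

Emit:
arm_command:
  plan:
    - {"claw": 1,"tx": 0.002,"ty": -0.005,"tz": 0,"ax": 0,"ay": 0,"az": 0}
    - {"claw": 1,"tx": 0,"ty": -0.003,"tz": 0,"ax": 0,"ay": 0,"az": 0}
    - {"claw": 1,"tx": 0,"ty": 0,"tz": 0,"ax": 0,"ay": 0,"az": 0}
    - {"claw": 1,"tx": 0,"ty": 0,"tz": 0,"ax": 0,"ay": 0,"az": 0}
    - {"claw": 1,"tx": 0,"ty": 0,"tz": 0,"ax": 0,"ay": 0,"az": 0}
    - {"claw": 1,"tx": 0,"ty": 0,"tz": 0,"ax": 0,"ay": 0,"az": 0}
    - {"claw": 1,"tx": 0,"ty": 0,"tz": 0,"ax": 0,"ay": 0,"az": 0}
    - {"claw": 1,"tx": 0,"ty": 0,"tz": 0,"ax": 0,"ay": 0,"az": 0}
    - {"claw": 1,"tx": 0,"ty": 0,"tz": 0,"ax": 0,"ay": 0,"az": 0}
    - {"claw": 1,"tx": 0,"ty": 0,"tz": 0,"ax": 0,"ay": 0,"az": 0}

```text
clock: 6.7
tcp_pos: [0.5957, 0.0102, 0.2355]
orientation: [3.116, -0.373, -0.002]
contact_force: [-5.2, -6.1, 8.7]
grip_width: 0.0542
gripper_force: 57.6
```

```bash
python3 - <<'E'
from h import *
im,o=grab('wrist','w5.png'); shift([.6035,.0192,.235]); print(o['moment'])
for c in ['scene','side']:
    im,o=grab(c,c+'2.png'); print(find('bottle',c,o)[:2],find('cap_top',c,o)[:1])
a=cv2.imread('pics/scene2.png')[150:270,150:310]; b=cv2.imread('pics/w5.png')
cv2.imwrite('pics/c5.png',np.hstack([cv2.resize(a,(400,300)),cv2.resize(b,(400,300))]))
E
```

```text
tcp [0.5958 0.0102 0.2355] x yaw -13.67 z [-0.001 -0.003 -1.   ] d_mm [  5.4 -10.5   0.5] F [-4.  -5.2  9.2] w 0.054340172790547266 gf 57.636138559973915 t 6.75 j7 -2.04
[-1.45910315  0.87201496 -0.05936963]
[(0.91, array([ 0.5888, -0.0052,  0.0042]), array([231., 220.])), (0.74, array([ 0.4706, -0.1611, -0.0037]), array([143., 189.]))] [(0.64, array([0.5977, 0.0031, 0.0924]), array([233., 191.]))]
[(0.89, array([ 0.4638, -0.1597, -0.0039]), array([278., 360.])), (0.62, array([ 0.5827, -0.0021,  0.0016]), array([277., 277.]))] [(0.88, array([0.4451, 0.0366, 0.0257]), array([201., 283.]))]
```

View pics/c5.png

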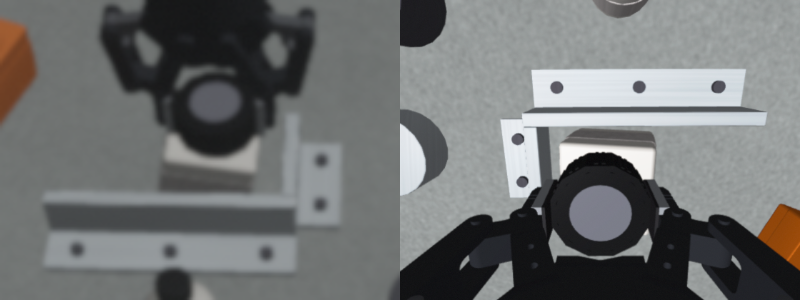

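The pair shows the cap gripped (wrist disc at about (280,297) in full pixels) and the bottle still short of both rails, with 9 N of vertical load on the tool. I check the bottle's tilt from its edges before going on.

```bash
python3 - <<'E'
from h import *
o=r.get_obs(); g=cv2.imread('pics/w5.png',0)
print('w5 col 283 rows150-260',list(enumerate(g[150:264:3,265].tolist(),0)))
g4=cv2.imread('pics/w4.png',0)
M=R.from_rotvec(o['orientation']).as_matrix()[:2,:2]; c=np.array(o['tcp_pos'][:2]); ex=M[:,0]/np.linalg.norm(M[:,0])
for n,z,d in [('base edge',0,.032),('shoulder edge',.056,.032),('cap top far',.091,.0275),('cap top near',.091,-.0275),('ctr',.091,0)]:
    print(n,proj([[*(c+ex*d),z]],'wrist',o))
P=[[.5455,-.0555],[1,0]]
for n,z in [('base',0),('sh',.056)]:
    for k in [-1,1]:
        ey=np.array([-ex[1],ex[0]]); print(n,k,proj([[*(c+ex*.032+k*ey*.032),z]],'wrist',o))
E
```

```text
w5 col 283 rows150-260 [(0, 112), (1, 82), (2, 90), (3, 221), (4, 230), (5, 233), (6, 231), (7, 230), (8, 228), (9, 156), (10, 107), (11, 83), (12, 79), (13, 80), (14, 93), (15, 93), (16, 93), (17, 128), (18, 212), (19, 242), (20, 248), (21, 184), (22, 9), (23, 10), (24, 11), (25, 9), (26, 12), (27, 9), (28, 35), (29, 33), (30, 34), (31, 33), (32, 35), (33, 32), (34, 34), (35, 31), (36, 32), (37, 65)]
base edge [[277.8153163  172.22269994]]
shoulder edge [[277.48403263 194.07565718]]
cap top far [[277.14120582 229.25197263]]
cap top near [[277.2996992 353.2303767]]
ctr [[277.22279884 295.15093417]]
base -1 [[328.65357523 172.27570615]]
base 1 [[226.92017565 172.20907287]]
sh -1 [[346.02679445 194.11575215]]
sh 1 [[208.83996346 194.06064256]]
```

```bash
python3 - <<'E'
import cv2, numpy as np
a=cv2.imread('pics/w5.png')[100:370,170:390]; b=cv2.imread('pics/side2.png')[210:330,225:345]
cv2.imwrite('pics/c6.png',np.hstack([cv2.resize(a,(440,540),interpolation=cv2.INTER_CUBIC),cv2.resize(cv2.copyMakeBorder(b,0,60,0,0,0),(360,540),interpolation=cv2.INTER_CUBIC)]))
E
```

```text
(no output)
```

View pics/c6.png

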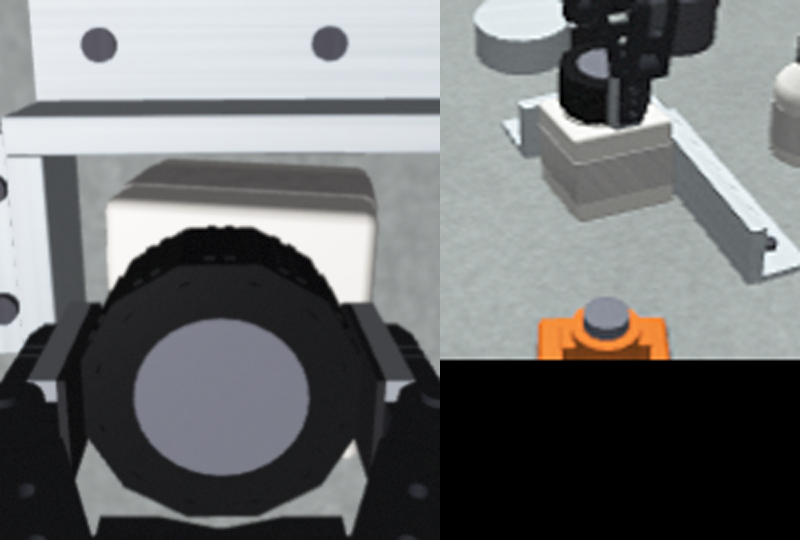

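The crop shows the bottle leaning: its base lags toward image right (shoulder spans crop x 107–375 against the cap centre at 221). Dragging by the cap therefore tilts it, so I let go, let it settle, and push low with closed fingers instead.

Emit:
arm_command:
  plan:
    - {"claw": 1,"tx": -0.001,"ty": 0.003,"tz": -0.002,"ax": 0,"ay": 0,"az": 0}
    - {"claw": 1,"tx": -0.001,"ty": 0.002,"tz": -0.002,"ax": 0,"ay": 0,"az": 0}
    - {"claw": 1,"tx": 0,"ty": 0,"tz": 0,"ax": 0,"ay": 0,"az": 0}
    - {"claw": 0,"tx": 0,"ty": 0,"tz": 0,"ax": 0,"ay": 0,"az": 0}
    - {"claw": 0,"tx": 0,"ty": 0,"tz": 0,"ax": 0,"ay": 0,"az": 0}
    - {"claw": 0,"tx": 0,"ty": 0,"tz": 0,"ax": 0,"ay": 0,"az": 0}
    - {"claw": 0,"tx": 0,"ty": 0,"tz": -0.015,"ax": 0,"ay": 0,"az": 0}
    - {"claw": 0,"tx": 0,"ty": 0,"tz": -0.025,"ax": 0,"ay": 0,"az": 0}
    - {"claw": 0,"tx": 0,"ty": 0,"tz": -0.03,"ax": 0,"ay": 0,"az": 0}
    - {"claw": 0,"tx": 0,"ty": 0,"tz": -0.02,"ax": 0,"ay": 0,"az": 0}

```text
clock: 7.88
tcp_pos: [0.5935, 0.0087, 0.331]
orientation: [-3.119, 0.371, -0.003]
contact_force: [0.5, -0.2, -0.3]
grip_width: 0.0854
gripper_force: 0.0
```

Emit:
arm_command:
  plan:
    - {"claw": 0,"tx": 0,"ty": 0,"tz": -0.02,"ax": 0,"ay": 0,"az": 0}
    - {"claw": 0,"tx": 0,"ty": 0,"tz": -0.02,"ax": 0,"ay": 0,"az": 0}
    - {"claw": 0,"tx": 0,"ty": 0,"tz": -0.01,"ax": 0,"ay": 0,"az": 0}
    - {"claw": 0,"tx": 0,"ty": 0,"tz": 0,"ax": 0,"ay": 0,"az": 0}
    - {"claw": 0,"tx": 0,"ty": 0,"tz": 0,"ax": 0,"ay": 0,"az": 0}
    - {"claw": 1,"tx": 0,"ty": 0,"tz": 0,"ax": 0,"ay": 0,"az": 0}
    - {"claw": 1,"tx": 0,"ty": 0,"tz": 0,"ax": 0,"ay": 0,"az": 0}
    - {"claw": 1,"tx": 0,"ty": 0,"tz": 0,"ax": 0,"ay": 0,"az": 0}
    - {"claw": 1,"tx": 0,"ty": 0,"tz": 0,"ax": 0,"ay": 0,"az": 0}
    - {"claw": 1,"tx": 0,"ty": 0,"tz": 0,"ax": 0,"ay": 0,"az": 0}

```text
clock: 8.72
tcp_pos: [0.5929, 0.0081, 0.3781]
orientation: [3.119, -0.372, -0.001]
contact_force: [-0.3, 0.2, -0.2]
grip_width: 0.0252
gripper_force: 0.0
```

```bash
python3 - <<'E'
from h import *
O=np.array([.6035,.0192]); th=np.radians(-13.65); M=np.array([[np.cos(th),-np.sin(th)],[np.sin(th),np.cos(th)]])
im,o=grab('wrist','w7.png'); shift([*O,.235])
p,a=darkdisc(im,(190,100,370,260)); print('disc',p,a,(pix([p],.088,'wrist',o)[0,:2]-O)@M)
# white shoulder
g=(im.min(2)>195).astype(np.uint8); n,l,s,c=cv2.connectedComponentsWithStats(g[100:260,190:370]); print(s,c)
cs,_=cv2.findContours(cv2.morphologyEx(g[100:260,190:370],cv2.MORPH_OPEN,np.ones((3,3))),0,2)
pts=np.vstack([k for k in cs if cv2.contourArea(k)>100]).reshape(-1,2)+[190,100]; W=((pix(pts,.056,'wrist',o)[:,:2]-O)@M)
rr=cv2.minAreaRect(W.astype(np.float32)); print(rr, W.min(0),W.max(0))
for c in ['scene','side']:
    im,o=grab(c,c+'3.png'); print([(q[0],((q[1][:2]-O)@M).round(4),q[1][2]) for t in ['bottle','cap_top'] for q in find(t,c,o)])
E
```

```text
tcp [0.5929 0.0081 0.3783] x yaw -13.6 z [-0.001 -0.    -1.   ] d_mm [  7.7 -13.3 143.3] F [-0.6  0.9 -0.7] w 0.017589596984829117 gf 0.0 t 8.7667 j7 -1.99
disc [276.  201.5] 3603.5 [-0.00998729 -0.01065447]
[[    0     0   180   160 20250]
 [   33     0   147    31  4237]
 [    5    34   175    86  3482]
 [   51    61    69    34   763]
 [   53   116     7    11    46]
 [  114   120     5     7    22]] [[ 91.99693827  96.34869136]
 [106.94382818  14.8999292 ]
 [ 55.7039058   61.39230327]
 [ 81.89252949  69.84796855]
 [ 55.15217391 122.39130435]
 [116.31818182 123.45454545]]
((0.017737865447998047, -0.015521354973316193), (0.10507304966449738, 0.15278349816799164), 1.246500849723816) [-0.03587341 -0.0915504 ] [0.07030758 0.06054215]
[(0.69, array([-0.0094, -0.0111]), np.float64(-0.0023)), (0.6, array([-0.0898, -0.2059]), np.float64(-0.0013)), (0.85, array([-0.157 , -0.0239]), np.float64(0.0278)), (0.57, array([-0.0088, -0.0129]), np.float64(0.0913))]
[(0.82, array([-0.0123, -0.0114]), np.float64(-0.0021)), (0.78, array([-0.0943, -0.2087]), np.float64(-0.0)), (0.91, array([-0.1612, -0.0167]), np.float64(0.0238)), (0.56, array([-0.0163, -0.011 ]), np.float64(0.0927))]
```

Emit:
arm_command:
  plan:
    - {"claw": 1,"tx": 0,"ty": 0.017,"tz": 0,"ax": 0,"ay": 0,"az": 0}
    - {"claw": 1,"tx": 0,"ty": 0.03,"tz": 0,"ax": 0,"ay": 0,"az": 0}
    - {"claw": 1,"tx": 0,"ty": 0.023,"tz": 0.01,"ax": 0,"ay": 0,"az": 0}
    - {"claw": 1,"tx": 0,"ty": 0,"tz": 0.035,"ax": 0,"ay": 0,"az": 0}
    - {"claw": 1,"tx": 0,"ty": 0,"tz": 0.035,"ax": 0,"ay": 0,"az": 0}
    - {"claw": 1,"tx": 0,"ty": 0,"tz": 0.035,"ax": 0,"ay": 0,"az": 0}
    - {"claw": 1,"tx": 0,"ty": 0,"tz": 0.035,"ax": 0,"ay": 0,"az": 0}
    - {"claw": 1,"tx": 0,"ty": 0,"tz": 0.025,"ax": 0,"ay": 0,"az": 0}
    - {"claw": 1,"tx": 0,"ty": 0,"tz": 0,"ax": 0,"ay": 0,"az": 0}
    - {"claw": 1,"tx": 0,"ty": 0,"tz": 0,"ax": 0,"ay": 0,"az": 0}

```text
clock: 9.9
tcp_pos: [0.5762, -0.0599, 0.203]
orientation: [3.119, -0.372, -0.004]
contact_force: [0.5, 0.1, 1.8]
grip_width: 0.0001
gripper_force: 0.0
```

Emit:
arm_command:
  plan:
    - {"claw": 1,"tx": 0,"ty": -0.004,"tz": 0,"ax": 0,"ay": 0,"az": 0}
    - {"claw": 1,"tx": 0,"ty": -0.004,"tz": 0,"ax": 0,"ay": 0,"az": 0}
    - {"claw": 1,"tx": 0,"ty": -0.004,"tz": 0,"ax": 0,"ay": 0,"az": 0}
    - {"claw": 1,"tx": 0,"ty": -0.004,"tz": 0,"ax": 0,"ay": 0,"az": 0}
    - {"claw": 1,"tx": 0,"ty": -0.004,"tz": 0,"ax": 0,"ay": 0,"az": 0}
    - {"claw": 1,"tx": 0,"ty": -0.003,"tz": 0,"ax": 0,"ay": 0,"az": 0}
    - {"claw": 1,"tx": 0,"ty": -0.002,"tz": 0,"ax": 0,"ay": 0,"az": 0}
    - {"claw": 1,"tx": 0,"ty": -0.002,"tz": 0,"ax": 0,"ay": 0,"az": 0}
    - {"claw": 1,"tx": 0,"ty": 0,"tz": 0,"ax": 0,"ay": 0,"az": 0}
    - {"claw": 1,"tx": 0,"ty": 0,"tz": 0,"ax": 0,"ay": 0,"az": 0}

```text
clock: 10.73
tcp_pos: [0.5843, -0.0362, 0.2069]
orientation: [3.116, -0.376, 0.009]
contact_force: [-0.1, -9.7, 8.1]
grip_width: -0.0001
gripper_force: 0.0
```

```bash
cat >> h.py <<'E'
O=np.array([.6035,.0192]); th=np.radians(-13.65); M=np.array([[np.cos(th),-np.sin(th)],[np.sin(th),np.cos(th)]])
def st():
    o=r.get_obs(); print('stopframe tcp mm',(1000*(o['tcp_pos'][:2]-O)@M).round(1),'z',o['tcp_pos'][2].round(4),'F',(o['contact_force'][:2]@M).round(1),round(o['contact_force'][2],1),'w',round(o['grip_width'],4),'t',o['clock'])
def chk():
    for c in ['scene','side']:
        im,o=grab(c); print(c,[(t,q[0],(1000*(q[1][:2]-O)@M).round(1)) for t in ['bottle','cap_top'] for q in find(t,c,o) if np.linalg.norm(q[1][:2]-O)<.06])
E
python3 -c "
from h import *
st(); chk()"
```

```text
stopframe tcp mm [ -5.6 -58.3] z 0.2069 F [ 2.2 -9.5] 8.1 w -0.0001 t 10.7333
scene [('bottle', 0.9, array([ -9.2, -10.8])), ('bottle', 0.45, array([ 2.5, -2.3])), ('cap_top', 0.64, array([-11.1,   7.4]))]
side [('bottle', 0.94, array([-16.6,  -9.6])), ('cap_top', 0.96, array([-10.8,   9.1])), ('cap_top', 0.54, array([-14.3,  -9.3]))]
```

The finger linkage rode onto the cap, because the closed gripper is wide along its closing line. I back off, and will push only with the narrow side (tool x).

Emit:
arm_command:
  plan:
    - {"claw": 1,"tx": 0,"ty": 0.005,"tz": 0,"ax": 0,"ay": 0,"az": 0}
    - {"claw": 1,"tx": 0,"ty": 0.008,"tz": 0,"ax": 0,"ay": 0,"az": 0}
    - {"claw": 1,"tx": 0,"ty": 0.012,"tz": 0,"ax": 0,"ay": 0,"az": 0}
    - {"claw": 1,"tx": 0,"ty": 0.01,"tz": -0.02,"ax": 0,"ay": 0,"az": 0}
    - {"claw": 1,"tx": 0,"ty": 0,"tz": -0.03,"ax": 0,"ay": 0,"az": 0}
    - {"claw": 1,"tx": 0,"ty": 0,"tz": -0.03,"ax": 0,"ay": 0,"az": 0}
    - {"claw": 1,"tx": 0,"ty": 0,"tz": -0.03,"ax": 0,"ay": 0,"az": 0}
    - {"claw": 1,"tx": -0.012,"ty": 0,"tz": 0,"ax": 0,"ay": 0,"az": 0}
    - {"claw": 1,"tx": -0.02,"ty": 0,"tz": 0,"ax": 0,"ay": 0,"az": 0}
    - {"claw": 1,"tx": -0.02,"ty": 0,"tz": 0,"ax": 0,"ay": 0,"az": 0}

```text
clock: 11.87
tcp_pos: [0.5235, -0.0557, 0.3146]
orientation: [-3.119, 0.372, -0.003]
contact_force: [-0.2, -0.6, -0.2]
grip_width: 0.0002
gripper_force: 0.0
```

```bash
python3 -c "
from h import *
st(); chk()
im,o=grab('wrist','w8.png')
for t in ['bottle','cap_top']: print([(q[0],(1000*(q[1][:2]-O)@M).round(1),q[1][2]) for q in find(t,'wrist',o)])
"
```

```text
stopframe tcp mm [-60.1 -91.7] z 0.3146 F [-0.  -0.7] -0.2 w 0.0002 t 11.8667
scene [('bottle', 0.57, array([-11.2, -11.9])), ('cap_top', 0.7, array([ -5.3, -18.9]))]
side [('bottle', 0.63, array([-13.6, -10.4])), ('cap_top', 0.55, array([-14.4, -16.2]))]
[(0.94, array([-13.7,  -9.8]), np.float64(0.0022))]
[(0.92, array([-13.7, -16.5]), np.float64(0.0888))]
```

Emit:
arm_command:
  plan:
    - {"claw": 1,"tx": -0.007,"ty": -0.025,"tz": 0,"ax": 0,"ay": 0,"az": 0}
    - {"claw": 1,"tx": -0.008,"ty": -0.035,"tz": 0,"ax": 0,"ay": 0,"az": 0}
    - {"claw": 1,"tx": 0,"ty": -0.021,"tz": 0.01,"ax": 0,"ay": 0,"az": 0}
    - {"claw": 1,"tx": 0,"ty": 0,"tz": 0.03,"ax": 0,"ay": 0,"az": 0}
    - {"claw": 1,"tx": 0,"ty": 0,"tz": 0.03,"ax": 0,"ay": 0,"az": 0}
    - {"claw": 1,"tx": 0,"ty": 0,"tz": 0.03,"ax": 0,"ay": 0,"az": 0}
    - {"claw": 1,"tx": 0,"ty": 0,"tz": 0.008,"ax": 0,"ay": 0,"az": 0}
    - {"claw": 1,"tx": 0,"ty": 0,"tz": 0,"ax": 0,"ay": 0,"az": 0}
    - {"claw": 1,"tx": 0,"ty": 0,"tz": 0,"ax": 0,"ay": 0,"az": 0}
    - {"claw": 1,"tx": 0,"ty": 0,"tz": 0,"ax": 0,"ay": 0,"az": 0}

```text
clock: 13.15
tcp_pos: [0.5295, 0.0268, 0.2072]
orientation: [-3.119, 0.372, -0.004]
contact_force: [-0.2, -0.4, 0.4]
grip_width: 0.0
gripper_force: 0.0
```

```bash
python3 -c "
from h import *
st()"
```

```text
stopframe tcp mm [-73.7 -10.1] z 0.2072 F [-0.1 -0.5] 0.4 w 0.0 t 13.15
```

Emit:
arm_command:
  plan:
    - {"claw": 1,"tx": 0.004,"ty": 0,"tz": 0,"ax": 0,"ay": 0,"az": 0}
    - {"claw": 1,"tx": 0.004,"ty": 0,"tz": 0,"ax": 0,"ay": 0,"az": 0}
    - {"claw": 1,"tx": 0.004,"ty": 0,"tz": 0,"ax": 0,"ay": 0,"az": 0}
    - {"claw": 1,"tx": 0.004,"ty": 0,"tz": 0,"ax": 0,"ay": 0,"az": 0}
    - {"claw": 1,"tx": 0.003,"ty": 0,"tz": 0,"ax": 0,"ay": 0,"az": 0}
    - {"claw": 1,"tx": 0.003,"ty": 0,"tz": 0,"ax": 0,"ay": 0,"az": 0}
    - {"claw": 1,"tx": 0.003,"ty": 0,"tz": 0,"ax": 0,"ay": 0,"az": 0}
    - {"claw": 1,"tx": 0.002,"ty": 0,"tz": 0,"ax": 0,"ay": 0,"az": 0}
    - {"claw": 1,"tx": 0,"ty": 0,"tz": 0,"ax": 0,"ay": 0,"az": 0}
    - {"claw": 1,"tx": 0,"ty": 0,"tz": 0,"ax": 0,"ay": 0,"az": 0}

```text
clock: 13.98
tcp_pos: [0.5535, 0.0209, 0.2053]
orientation: [3.119, -0.371, -0.007]
contact_force: [-5.8, 1.4, 3.9]
grip_width: -0.0001
gripper_force: 2.9
```

```bash
python3 -c "
from h import *
st(); chk()"
```

```text
stopframe tcp mm [-49.  -10.2] z 0.2053 F [-5.9 -0. ] 3.9 w -0.0001 t 13.9833
scene [('bottle', 0.96, array([ -7.1, -12.3])), ('cap_top', 0.76, array([ -2. , -19.4]))]
side [('bottle', 0.73, array([-13.3, -10.1])), ('cap_top', 0.65, array([ -7.9, -16.7]))]
```

Friction on the bench is high, and pushing at 34–56 mm height tips the bottle. I'll back off and tilt the tool 30° so the tips can push near the bench while the gripper body stays behind the cap.

Emit:
arm_command:
  plan:
    - {"claw": 1,"tx": -0.005,"ty": 0,"tz": 0,"ax": 0,"ay": 0,"az": 0}
    - {"claw": 1,"tx": -0.015,"ty": 0,"tz": 0,"ax": 0,"ay": 0,"az": 0}
    - {"claw": 1,"tx": -0.015,"ty": -0.003,"tz": -0.02,"ax": 0,"ay": 0,"az": 0}
    - {"claw": 1,"tx": -0.01,"ty": -0.003,"tz": -0.03,"ax": 0,"ay": 0,"az": 0}
    - {"claw": 1,"tx": -0.015,"ty": -0.003,"tz": -0.02,"ax": 0,"ay": 6,"az": 0}
    - {"claw": 1,"tx": -0.018,"ty": 0,"tz": 0,"ax": 0,"ay": 6,"az": 0}
    - {"claw": 1,"tx": -0.018,"ty": 0,"tz": 0,"ax": 0,"ay": 6,"az": 0}
    - {"claw": 1,"tx": -0.018,"ty": 0,"tz": 0,"ax": 0,"ay": 6,"az": 0}
    - {"claw": 1,"tx": -0.018,"ty": 0,"tz": 0,"ax": 0,"ay": 6,"az": 0}
    - {"claw": 1,"tx": 0,"ty": 0,"tz": 0,"ax": 0,"ay": 0,"az": 0}

```text
clock: 15.12
tcp_pos: [0.4503, 0.0555, 0.264]
orientation: [2.99, -0.353, 0.625]
contact_force: [0.0, 0.9, 0.2]
grip_width: -0.0002
gripper_force: 0.0
```

```bash
cat >> h.py <<'E'
def tip(target=None):
    """tip in stop frame (mm) and tool-axis shift in mm to bring the tip to target (stop frame mm)"""
    o=r.get_obs(); A=R.from_rotvec(o['orientation']).as_matrix(); P=o['tcp_pos']+.173*A[:,2]
    print('tip',(1000*(P[:2]-O)@M).round(1),(P[2]*1000).round(1),'zaxis in stop',(A[:2,2]@M).round(3),A[2,2].round(3),'j',o['joints'].round(2),'F',(o['contact_force'][:2]@M).round(1),round(o['contact_force'][2],1),'t',o['clock'])
    if target is not None:
        t=np.array(target)/1000.; d=np.r_[M@t[:2]+O,t[2]]-P; print('shift mm',(1000*A.T@d).round(1))
E
python3 -c "
from h import *
tip([-75,-8,60]); tip([-65,-8,9]); tip([-43,-8,9]); chk()
im,o=grab('wrist','w9.png')
for t in ['bottle','cap_top']: print([(q[0],(1000*(q[1][:2]-O)@M).round(1),q[1][2]) for q in find(t,'wrist',o)])
"
```

```text
tip [-87.8  -3.8] 105.7 zaxis in stop [ 0.403 -0.017] -0.915 j [-0.58  0.28  0.27  2.34  0.7   0.25 -2.79] F [-0.2  0.9] 0.2 t 15.1167
shift mm [-6.7  3.4 47.1]
tip [-87.8  -3.8] 105.7 zaxis in stop [ 0.403 -0.017] -0.915 j [-0.58  0.28  0.27  2.34  0.7   0.25 -2.79] F [-0.2  0.9] 0.2 t 15.1167
shift mm [-18.    2.5  97.8]
tip [-87.8  -3.8] 105.7 zaxis in stop [ 0.403 -0.017] -0.915 j [-0.58  0.28  0.27  2.34  0.7   0.25 -2.79] F [-0.2  0.9] 0.2 t 15.1167
shift mm [  2.1   2.5 106.6]
scene [('bottle', 0.86, array([ -6. , -12.6])), ('cap_top', 0.69, array([ -5.9, -19.4]))]
side [('bottle', 0.62, array([-12.3, -11.3])), ('cap_top', 0.57, array([ -7. , -14.1]))]
[(0.75, array([ -91.2, -205. ]), np.float64(0.0046))]
[(0.76, array([ -9.1, -13.8]), np.float64(0.0916)), (0.49, array([-163.2,  -22.1]), np.float64(0.0293))]
```

The arm is near its joint limits with this tilt (j4, j6, j7). The better option is to hold the cap again, but unload the bottle's weight so that it slides with little friction and cannot tip. I go back upright above the bottle.

Emit:
arm_command:
  plan:
    - {"claw": 1,"tx": 0,"ty": 0,"tz": -0.02,"ax": 0,"ay": -5,"az": 0}
    - {"claw": 1,"tx": 0,"ty": 0,"tz": -0.02,"ax": 0,"ay": -6,"az": 0}
    - {"claw": 0,"tx": 0.01,"ty": 0,"tz": -0.02,"ax": 0,"ay": -6,"az": 0}
    - {"claw": 0,"tx": 0.02,"ty": 0,"tz": -0.02,"ax": 0,"ay": -6,"az": 0}
    - {"claw": 0,"tx": 0.03,"ty": 0,"tz": -0.02,"ax": 0,"ay": 0,"az": 0}
    - {"claw": 0,"tx": 0.03,"ty": 0,"tz": -0.01,"ax": 0,"ay": 0,"az": 0}
    - {"claw": 0,"tx": 0.03,"ty": 0,"tz": 0,"ax": 0,"ay": 0,"az": 0}
    - {"claw": 0,"tx": 0.02,"ty": 0,"tz": 0,"ax": 0,"ay": 0,"az": 0}
    - {"claw": 0,"tx": 0,"ty": 0,"tz": 0,"ax": 0,"ay": 0,"az": 0}
    - {"claw": 0,"tx": 0,"ty": 0,"tz": 0,"ax": 0,"ay": 0,"az": 0}

```text
clock: 16.4
tcp_pos: [0.5678, 0.0241, 0.3738]
orientation: [3.09, -0.39, 0.071]
contact_force: [-0.4, -0.3, -0.0]
grip_width: 0.0857
gripper_force: 0.0
```

```bash
python3 -c "
from h import *
tip([-8,-12,200]); st()
A=R.from_rotvec(r.get_obs()['orientation']); B=R.from_euler('z',np.degrees(th),degrees=True)*R.from_euler('x',180,degrees=True)
print('turn to vertical at stop yaw',np.degrees((A.inv()*B).as_rotvec()).round(2))
"
```

```text
tip [-27.5  -7.2] 201.0 zaxis in stop [ 0.048 -0.021] -0.999 j [-0.12  0.33 -0.05  1.86  0.07  0.92 -2.03] F [-0.3 -0.3] -0.0 t 16.4
shift mm [19.4  4.5  2.1]
stopframe tcp mm [-35.8  -3.6] z 0.3738 F [-0.3 -0.3] -0.0 w 0.0857 t 16.4
turn to vertical at stop yaw [ 1.17 -2.78 -0.75]
```

Emit:
arm_command:
  plan:
    - {"claw": 0,"tx": 0,"ty": 0,"tz": 0,"ax": 1.17,"ay": -2.78,"az": -0.75}
    - {"claw": 0,"tx": 0.01,"ty": 0.008,"tz": 0,"ax": 0,"ay": 0,"az": 0}
    - {"claw": 0,"tx": 0.01,"ty": 0,"tz": 0,"ax": 0,"ay": 0,"az": 0}
    - {"claw": 0,"tx": 0.008,"ty": 0,"tz": 0,"ax": 0,"ay": 0,"az": 0}
    - {"claw": 0,"tx": 0,"ty": 0,"tz": 0,"ax": 0,"ay": 0,"az": 0}
    - {"claw": 0,"tx": 0,"ty": 0,"tz": 0,"ax": 0,"ay": 0,"az": 0}
    - {"claw": 0,"tx": 0,"ty": 0,"tz": 0,"ax": 0,"ay": 0,"az": 0}
    - {"claw": 0,"tx": 0,"ty": 0,"tz": 0,"ax": 0,"ay": 0,"az": 0}
    - {"claw": 0,"tx": 0,"ty": 0,"tz": 0,"ax": 0,"ay": 0,"az": 0}
    - {"claw": 0,"tx": 0,"ty": 0,"tz": 0,"ax": 0,"ay": 0,"az": 0}

```text
clock: 17.23
tcp_pos: [0.5924, 0.0112, 0.3743]
orientation: [3.119, -0.369, 0.001]
contact_force: [0.0, 0.7, -0.0]
grip_width: 0.0851
gripper_force: 0.0
```

```bash
cat >> h.py <<'E'
def side_lines(im,o):
    """rail and bottle edges from LSD in stop frame"""
    g=cv2.cvtColor(im,cv2.COLOR_RGB2GRAY)
    for x1,y1,x2,y2 in cv2.createLineSegmentDetector().detect(g[60:260,150:420])[0].reshape(-1,4):
        p=np.array([[x1,y1],[x2,y2]])+[150,60]
        if np.hypot(x2-x1,y2-y1)<22: continue
        W=1000*((pix(p,.056,'wrist',o)[:,:2]-O)@M); d=W[1]-W[0]
        W4=1000*((pix(p,.04,'wrist',o)[:,:2]-O)@M)
        print('px',p.round().astype(int).tolist(),'z56',W.round(1).tolist(),'z40',W4.round(1).tolist(),'ang',(((np.degrees(np.arctan2(d[1],d[0]))+45)%90)-45).round(1))
E
python3 -c "
from h import *
tip([-8,-12,200]); st()
im,o=grab('wrist','w10.png'); p,a=darkdisc(im,(200,100,360,260)); print(p,a,1000*(pix([p],.088,'wrist',o)[0,:2]-O)@M)
side_lines(im,o)
"
```

```text
tip [ -8.7 -10.5] 201.3 zaxis in stop [ 0.001 -0.   ] -1.0 j [-0.08  0.37 -0.05  1.79  0.02  0.98 -1.95] F [-0.1  0.7] -0.0 t 17.2333
shift mm [0.7 1.5 1.3]
stopframe tcp mm [ -8.9 -10.4] z 0.3743 F [-0.1  0.7] -0.0 w 0.0851 t 17.2333
[283.23459625 195.94461823] 3824.0 [ -4.98054974 -13.63860125]
px [[246, 186], [260, 165]] z56 [[-4.2, 19.1], [15.0, 6.8]] z40 [[-7.8, 20.8], [12.5, 7.7]] ang -32.7
px [[262, 226], [246, 197]] z56 [[-41.8, 5.8], [-14.3, 20.0]] z40 [[-47.5, 6.8], [-18.4, 21.7]] ang 27.2
px [[282, 159], [306, 168]] z56 [[20.5, -12.5], [11.9, -34.1]] z40 [[18.2, -12.6], [9.2, -35.4]] ang -21.5
px [[318, 210], [300, 230]] z56 [[-26.5, -45.7], [-45.3, -29.4]] z40 [[-31.4, -47.6], [-51.2, -30.4]] ang -41.0
px [[234, 221], [231, 144]] z56 [[-36.8, 31.2], [32.6, 31.5]] z40 [[-42.3, 33.5], [31.0, 33.8]] ang 0.2
px [[222, 145], [332, 144]] z56 [[32.1, 39.2], [32.9, -55.7]] z40 [[30.5, 42.0], [31.3, -58.2]] ang 0.5
px [[411, 133], [221, 133]] z56 [[43.0, -122.9], [41.8, 39.9]] z40 [[42.0, -129.1], [40.7, 42.7]] ang 0.4
px [[223, 130], [407, 130]] z56 [[44.7, 37.6], [45.6, -119.4]]
[... 183 characters left out ...]
0.6, 25.0], [-36.9, 22.7]] z40 [[28.9, 27.0], [-42.3, 24.5]] ang 2.0
px [[219, 141], [196, 141]] z56 [[35.4, 41.2], [35.7, 61.7]] z40 [[34.0, 44.1], [34.3, 65.8]] ang -1.0
px [[196, 142], [201, 210]] z56 [[34.7, 61.2], [-27.2, 60.7]] z40 [[33.3, 65.2], [-32.1, 64.7]] ang 0.4
px [[401, 99], [226, 99]] z56 [[71.0, -111.4], [69.9, 34.5]] z40 [[71.6, -117.0], [70.4, 37.0]] ang 0.4
px [[224, 101], [226, 128]] z56 [[68.7, 35.8], [46.2, 35.5]] z40 [[69.1, 38.4], [45.3, 38.0]] ang 0.8
px [[399, 129], [402, 101]] z56 [[45.9, -112.8], [69.5, -112.8]] z40 [[45.1, -118.4], [70.0, -118.5]] ang -0.1
px [[333, 143], [409, 143]] z56 [[34.3, -56.7], [34.7, -122.7]] z40 [[32.8, -59.2], [33.3, -128.9]] ang 0.4
```

View pics/w10.png

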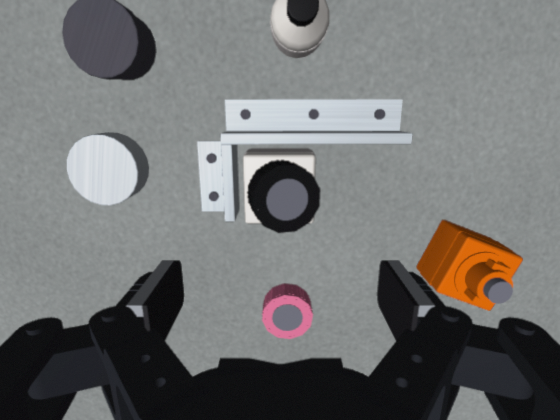

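The view shows the bottle upright near square (shoulder px 244–314, rows 155–223), about 6 mm and 9 mm short of the rails; the cap is slightly askew to image right (disc at (287,199)), and bystanders and orange look-alike are undisturbed. I re-grip the cap.

Emit:
arm_command:
  plan:
    - {"claw": 0,"tx": 0.0034,"ty": 0.0021,"tz": 0.02,"ax": 0,"ay": 0,"az": 0}
    - {"claw": 0,"tx": 0,"ty": 0,"tz": 0.03,"ax": 0,"ay": 0,"az": 0}
    - {"claw": 0,"tx": 0,"ty": 0,"tz": 0.03,"ax": 0,"ay": 0,"az": 0}
    - {"claw": 0,"tx": 0,"ty": 0,"tz": 0.03,"ax": 0,"ay": 0,"az": 0}
    - {"claw": 0,"tx": 0,"ty": 0,"tz": 0.02,"ax": 0,"ay": 0,"az": 0}
    - {"claw": 0,"tx": 0,"ty": 0,"tz": 0.006,"ax": 0,"ay": 0,"az": 0}
    - {"claw": 0,"tx": 0,"ty": 0,"tz": 0,"ax": 0,"ay": 0,"az": 0}
    - {"claw": 0,"tx": 0,"ty": 0,"tz": 0,"ax": 0,"ay": 0,"az": 0}
    - {"claw": 0,"tx": 0,"ty": 0,"tz": 0,"ax": 0,"ay": 0,"az": 0}
    - {"claw": 0,"tx": 0,"ty": 0,"tz": 0,"ax": 0,"ay": 0,"az": 0}

```text
clock: 18.12
tcp_pos: [0.5963, 0.0081, 0.24]
orientation: [-3.12, 0.37, -0.006]
contact_force: [0.4, 0.5, 0.7]
grip_width: 0.0857
gripper_force: 0.0
```

Emit:
arm_command:
  plan:
    - {"claw": 1,"tx": 0,"ty": 0,"tz": 0,"ax": 0,"ay": 0,"az": 0}
    - {"claw": 1,"tx": 0,"ty": 0,"tz": 0,"ax": 0,"ay": 0,"az": 0}
    - {"claw": 1,"tx": 0,"ty": 0,"tz": 0,"ax": 0,"ay": 0,"az": 0}
    - {"claw": 1,"tx": 0,"ty": 0,"tz": 0,"ax": 0,"ay": 0,"az": 0}
    - {"claw": 1,"tx": 0,"ty": 0,"tz": 0,"ax": 0,"ay": 0,"az": 0}
    - {"claw": 1,"tx": 0,"ty": 0,"tz": -0.001,"ax": 0,"ay": 0,"az": 0}
    - {"claw": 1,"tx": 0,"ty": 0,"tz": -0.001,"ax": 0,"ay": 0,"az": 0}
    - {"claw": 1,"tx": 0,"ty": 0,"tz": 0,"ax": 0,"ay": 0,"az": 0}
    - {"claw": 1,"tx": 0,"ty": 0,"tz": 0,"ax": 0,"ay": 0,"az": 0}
    - {"claw": 1,"tx": 0,"ty": 0,"tz": 0,"ax": 0,"ay": 0,"az": 0}

```text
clock: 18.95
tcp_pos: [0.5957, 0.008, 0.2401]
orientation: [3.119, -0.37, 0.002]
contact_force: [2.2, -0.2, -0.9]
grip_width: 0.0558
gripper_force: 53.9
```

```bash
python3 -c "
from h import *
st(); chk()"
```

```text
stopframe tcp mm [ -5.  -12.7] z 0.2401 F [2.2 0.4] -0.9 w 0.0558 t 18.95
scene [('bottle', 0.59, array([ -5. , -13.4])), ('cap_top', 0.95, array([ -2.9, -17.6]))]
side [('bottle', 0.62, array([-8.1, -9.2])), ('cap_top', 0.68, array([ -8.9, -15.5]))]
```

Emit:
arm_command:
  plan:
    - {"claw": 1,"tx": 0,"ty": 0,"tz": -0.001,"ax": 0,"ay": 0,"az": 0}
    - {"claw": 1,"tx": 0,"ty": 0,"tz": -0.001,"ax": 0,"ay": 0,"az": 0}
    - {"claw": 1,"tx": 0,"ty": 0,"tz": -0.001,"ax": 0,"ay": 0,"az": 0}
    - {"claw": 1,"tx": 0,"ty": 0,"tz": 0,"ax": 0,"ay": 0,"az": 0}
    - {"claw": 1,"tx": 0,"ty": 0,"tz": 0,"ax": 0,"ay": 0,"az": 0}
    - {"claw": 1,"tx": 0,"ty": 0,"tz": 0,"ax": 0,"ay": 0,"az": 0}
    - {"claw": 1,"tx": 0,"ty": 0,"tz": 0,"ax": 0,"ay": 0,"az": 0}
    - {"claw": 1,"tx": 0,"ty": 0,"tz": 0,"ax": 0,"ay": 0,"az": 0}
    - {"claw": 1,"tx": 0,"ty": 0,"tz": 0,"ax": 0,"ay": 0,"az": 0}
    - {"claw": 1,"tx": 0,"ty": 0,"tz": 0,"ax": 0,"ay": 0,"az": 0}

```text
clock: 20.08
tcp_pos: [0.5955, 0.0081, 0.2432]
orientation: [3.119, -0.37, 0.001]
contact_force: [-0.0, 0.5, -4.6]
grip_width: 0.0564
gripper_force: 54.0
```

```bash
python3 -c "
from h import *
st(); chk()"
```

```text
stopframe tcp mm [ -5.1 -12.7] z 0.2432 F [-0.2  0.4] -4.6 w 0.0564 t 20.0833
scene [('bottle', 0.57, array([ -6.2, -13.6])), ('cap_top', 0.78, array([ -4.1, -17.9]))]
side [('bottle', 0.87, array([ -8.2, -11.2])), ('cap_top', 0.63, array([ -8.5, -14.6]))]
```

Emit:
arm_command:
  plan:
    - {"claw": 1,"tx": 0.0006,"ty": -0.001,"tz": 0,"ax": 0,"ay": 0,"az": 0}
    - {"claw": 1,"tx": 0.0006,"ty": -0.001,"tz": 0,"ax": 0,"ay": 0,"az": 0}
    - {"claw": 1,"tx": 0.0006,"ty": -0.001,"tz": 0,"ax": 0,"ay": 0,"az": 0}
    - {"claw": 1,"tx": 0.0006,"ty": -0.001,"tz": 0,"ax": 0,"ay": 0,"az": 0}
    - {"claw": 1,"tx": 0.0006,"ty": -0.001,"tz": 0,"ax": 0,"ay": 0,"az": 0}
    - {"claw": 1,"tx": 0.0006,"ty": -0.001,"tz": 0,"ax": 0,"ay": 0,"az": 0}
    - {"claw": 1,"tx": 0.0006,"ty": -0.001,"tz": 0,"ax": 0,"ay": 0,"az": 0}
    - {"claw": 1,"tx": 0.0006,"ty": -0.001,"tz": 0,"ax": 0,"ay": 0,"az": 0}
    - {"claw": 1,"tx": 0,"ty": 0,"tz": 0,"ax": 0,"ay": 0,"az": 0}
    - {"claw": 1,"tx": 0,"ty": 0,"tz": 0,"ax": 0,"ay": 0,"az": 0}

```text
clock: 21.22
tcp_pos: [0.6021, 0.0148, 0.2432]
orientation: [3.119, -0.37, 0.001]
contact_force: [-0.6, 1.0, -4.2]
grip_width: 0.0566
gripper_force: 54.0
```

```bash
python3 -c "
from h import *
st(); chk()"
```

```text
stopframe tcp mm [-0.3 -4.6] z 0.2432 F [-0.8  0.8] -4.2 w 0.0566 t 21.2167
scene [('bottle', 0.6, array([-0.6, -7.2])), ('cap_top', 0.8, array([  1.3, -11. ]))]
side [('bottle', 0.83, array([-4.7, -5.2])), ('cap_top', 0.62, array([-0.8, -7.2]))]
```

Emit:
arm_command:
  plan:
    - {"claw": 1,"tx": 0.0003,"ty": -0.0006,"tz": 0,"ax": 0,"ay": 0,"az": 0}
    - {"claw": 1,"tx": 0.0003,"ty": -0.0006,"tz": 0,"ax": 0,"ay": 0,"az": 0}
    - {"claw": 1,"tx": 0.0003,"ty": -0.0006,"tz": 0,"ax": 0,"ay": 0,"az": 0}
    - {"claw": 1,"tx": 0.0003,"ty": -0.0006,"tz": 0,"ax": 0,"ay": 0,"az": 0}
    - {"claw": 1,"tx": 0.0003,"ty": -0.0006,"tz": 0,"ax": 0,"ay": 0,"az": 0}
    - {"claw": 1,"tx": 0.0003,"ty": -0.0006,"tz": 0,"ax": 0,"ay": 0,"az": 0}
    - {"claw": 1,"tx": 0.0002,"ty": -0.0006,"tz": 0,"ax": 0,"ay": 0,"az": 0}
    - {"claw": 1,"tx": 0,"ty": -0.0006,"tz": 0,"ax": 0,"ay": 0,"az": 0}
    - {"claw": 1,"tx": 0,"ty": 0,"tz": 0,"ax": 0,"ay": 0,"az": 0}
    - {"claw": 1,"tx": 0,"ty": 0,"tz": 0,"ax": 0,"ay": 0,"az": 0}

```text
clock: 22.35
tcp_pos: [0.6051, 0.0183, 0.2433]
orientation: [3.118, -0.371, 0.001]
contact_force: [-0.7, -3.2, -3.9]
grip_width: 0.0561
gripper_force: 54.2
```

```bash
python3 -c "
from h import *
st(); chk(); print(r.get_obs()['moment'])"
```

```text
stopframe tcp mm [ 1.7 -0.5] z 0.2433 F [ 0.1 -3.2] -3.9 w 0.0561 t 22.35
scene [('bottle', 0.61, array([-1.4, -0.5])), ('cap_top', 0.81, array([ 4. , -6.2]))]
side [('bottle', 0.82, array([-2.9, -1.3])), ('bottle', 0.62, array([-2.7, -4.7])), ('cap_top', 0.84, array([-2.8, -4.8]))]
[-0.88276707  0.36316214  0.00900493]
```

Emit:
arm_command:
  plan:
    - {"claw": 1,"tx": 0.0005,"ty": 0,"tz": 0,"ax": 0,"ay": 0,"az": 0}
    - {"claw": 1,"tx": 0.0005,"ty": 0,"tz": 0,"ax": 0,"ay": 0,"az": 0}
    - {"claw": 1,"tx": 0.0005,"ty": 0,"tz": 0,"ax": 0,"ay": 0,"az": 0}
    - {"claw": 1,"tx": 0.0005,"ty": 0,"tz": 0,"ax": 0,"ay": 0,"az": 0}
    - {"claw": 1,"tx": 0.0005,"ty": 0,"tz": 0,"ax": 0,"ay": 0,"az": 0}
    - {"claw": 1,"tx": 0.0005,"ty": 0,"tz": 0,"ax": 0,"ay": 0,"az": 0}
    - {"claw": 1,"tx": 0,"ty": 0,"tz": 0,"ax": 0,"ay": 0,"az": 0}
    - {"claw": 1,"tx": 0,"ty": 0,"tz": 0,"ax": 0,"ay": 0,"az": 0}
    - {"claw": 1,"tx": 0,"ty": 0,"tz": 0,"ax": 0,"ay": 0,"az": 0}
    - {"claw": 1,"tx": 0,"ty": 0,"tz": 0,"ax": 0,"ay": 0,"az": 0}

```text
clock: 23.48
tcp_pos: [0.6077, 0.0184, 0.2429]
orientation: [3.119, -0.369, -0.0]
contact_force: [-4.6, -1.9, -5.1]
grip_width: 0.0565
gripper_force: 54.0
```

```bash
python3 -c "
from h import *
st(); chk(); print(r.get_obs()['moment'])"
```

```text
stopframe tcp mm [4.3 0.2] z 0.2429 F [-4. -3.] -5.1 w 0.0565 t 23.4833
scene [('bottle', 0.68, array([-0.4, -4.7])), ('bottle', 0.61, array([4. , 1.3])), ('cap_top', 0.68, array([ 5.4, -4.9]))]
side [('bottle', 0.6, array([-4.4, -2.9])), ('cap_top', 0.81, array([ 2.1, -6.8]))]
[-0.51171324  1.15173554  0.04102861]
```

Emit:
arm_command:
  plan:
    - {"claw": 1,"tx": 0,"ty": 0,"tz": 0.001,"ax": 0,"ay": 0,"az": 0}
    - {"claw": 1,"tx": 0,"ty": 0,"tz": 0.001,"ax": 0,"ay": 0,"az": 0}
    - {"claw": 1,"tx": 0,"ty": 0,"tz": 0.001,"ax": 0,"ay": 0,"az": 0}
    - {"claw": 1,"tx": 0,"ty": 0,"tz": 0,"ax": 0,"ay": 0,"az": 0}
    - {"claw": 1,"tx": 0,"ty": 0,"tz": 0,"ax": 0,"ay": 0,"az": 0}
    - {"claw": 1,"tx": 0,"ty": 0,"tz": 0,"ax": 0,"ay": 0,"az": 0}
    - {"claw": 1,"tx": 0,"ty": 0,"tz": 0,"ax": 0,"ay": 0,"az": 0}
    - {"claw": 1,"tx": 0,"ty": 0,"tz": 0,"ax": 0,"ay": 0,"az": 0}
    - {"claw": 1,"tx": 0,"ty": 0,"tz": 0,"ax": 0,"ay": 0,"az": 0}
    - {"claw": 1,"tx": 0,"ty": 0,"tz": 0,"ax": 0,"ay": 0,"az": 0}

```text
clock: 24.62
tcp_pos: [0.6079, 0.0183, 0.2413]
orientation: [3.119, -0.37, 0.001]
contact_force: [-8.6, -1.6, 6.2]
grip_width: 0.0563
gripper_force: 55.0
```

```bash
python3 -c "
from h import *
st(); print(r.get_obs()['moment'])
im,o=grab('wrist','w11.png'); side_lines(im,o)"
```

```text
stopframe tcp mm [4.5 0.1] z 0.2413 F [-8.  -3.6] 6.2 w 0.0563 t 24.6167
[-0.4775402   1.84393983 -0.00834623]
px [[246, 218], [280, 210]] z56 [[23.2, 16.2], [27.1, -0.2]] z40 [[17.9, 17.8], [22.3, -0.2]] ang 13.5
px [[221, 242], [240, 222]] z56 [[9.9, 29.2], [20.8, 19.5]] z40 [[3.3, 32.3], [15.2, 21.5]] ang -42.0
px [[287, 210], [322, 229]] z56 [[27.4, -3.7], [17.4, -21.2]] z40 [[22.6, -4.1], [11.5, -23.3]] ang -29.9
px [[321, 230], [343, 253]] z56 [[16.8, -21.0], [4.6, -32.4]] z40 [[10.9, -23.2], [-2.6, -35.8]] ang 43.1
px [[208, 165], [418, 164]] z56 [[49.3, 33.7], [50.0, -65.8]] z40 [[46.7, 37.2], [47.5, -72.6]] ang 0.4
px [[418, 175], [198, 176]] z56 [[45.0, -66.4], [44.2, 38.7]] z40 [[42.0, -73.2], [41.1, 42.7]] ang 0.4
px [[199, 193], [418, 192]] z56 [[35.8, 38.7], [36.4, -67.4]] z40 [[31.8, 42.7], [32.5, -74.4]] ang 0.3
px [[196, 181], [164, 181]] z56 [[41.7, 40.1], [41.7, 55.2]] z40 [[38.4, 44.2], [38.3, 60.8]] ang 0.1
px [[338, 202], [213, 202]] z56 [[31.5, -28.7], [31.4, 32.2]] z40 [[27.1, -31.7], [27.0, 35.6]] ang 0.1
px [[164, 182], [172, 258]] z56 [[41.2, 55.6], [1.1, 55.3]] z40 [[37.8, 61.3], [-6.5, 61.0]] ang 0.4
px [[308, 257], [276, 256]] z56 [[2.3, -14.9], [2.5, 1.8]] z40 [[-5.1, -16.4], [-4.9, 2.0]] ang -0.5
px [[207, 117], [210, 163]] z56 [[71.4, 33.1], [50.2, 32.9]] z40 [[71.1, 36.5], [47.7, 36.3]] ang 0.5
px [[418, 115], [208, 115]] z56 [[72.8, -63.2], [72.2, 32.4]] z40 [[72.6, -69.7], [72.0, 35.8]] ang 0.3
px [[336, 242], [338, 204]] z56 [[10.5, -29.0], [30.2, -28.7]] z40 [[3.9, -31.9], [25.7, -31.6]] ang 0.8
px [[168, 178], [194, 178]] z56 [[43.0, 53.2], [43.1, 40.6]] z40 [[39.7, 58.7], [39.9, 44.8]] ang 0.8
px [[212, 207], [215, 248]] z56 [[28.7, 32.7], [6.9, 32.6]] z40 [[24.0, 36.1], [-0.1, 36.0]] ang 0.3
```

Emit:
arm_command:
  plan:
    - {"claw": 1,"tx": -0.001,"ty": 0,"tz": 0,"ax": 0,"ay": 0,"az": 0}
    - {"claw": 1,"tx": -0.001,"ty": 0,"tz": 0,"ax": 0,"ay": 0,"az": 0}
    - {"claw": 1,"tx": -0.0005,"ty": 0,"tz": 0,"ax": 0,"ay": 0,"az": 0}
    - {"claw": 1,"tx": 0,"ty": 0,"tz": 0,"ax": 0,"ay": 0,"az": 0}
    - {"claw": 0,"tx": 0,"ty": 0,"tz": 0,"ax": 0,"ay": 0,"az": 0}
    - {"claw": 0,"tx": 0,"ty": 0,"tz": 0,"ax": 0,"ay": 0,"az": 0}
    - {"claw": 0,"tx": 0,"ty": 0,"tz": 0,"ax": 0,"ay": 0,"az": 0}
    - {"claw": 0,"tx": 0,"ty": 0,"tz": -0.01,"ax": 0,"ay": 0,"az": 0}
    - {"claw": 0,"tx": 0,"ty": 0,"tz": -0.02,"ax": 0,"ay": 0,"az": 0}
    - {"claw": 0,"tx": 0,"ty": 0,"tz": -0.02,"ax": 0,"ay": 0,"az": 0}

```text
clock: 25.5
tcp_pos: [0.6056, 0.0193, 0.2909]
orientation: [3.12, -0.369, 0.0]
contact_force: [0.9, -0.5, 0.2]
grip_width: 0.0854
gripper_force: 0.0
```

Emit:
arm_command:
  plan:
    - {"claw": 0,"tx": 0,"ty": 0,"tz": -0.02,"ax": 0,"ay": 0,"az": 0}
    - {"claw": 0,"tx": 0,"ty": 0,"tz": -0.02,"ax": 0,"ay": 0,"az": 0}
    - {"claw": 0,"tx": 0,"ty": 0,"tz": -0.02,"ax": 0,"ay": 0,"az": 0}
    - {"claw": 0,"tx": 0,"ty": 0,"tz": -0.01,"ax": 0,"ay": 0,"az": 0}
    - {"claw": 0,"tx": 0,"ty": 0,"tz": 0,"ax": 0,"ay": 0,"az": 0}
    - {"claw": 0,"tx": 0,"ty": 0,"tz": 0,"ax": 0,"ay": 0,"az": 0}
    - {"claw": 0,"tx": 0,"ty": 0,"tz": 0,"ax": 0,"ay": 0,"az": 0}
    - {"claw": 0,"tx": 0,"ty": 0,"tz": 0,"ax": 0,"ay": 0,"az": 0}
    - {"claw": 0,"tx": 0,"ty": 0,"tz": 0,"ax": 0,"ay": 0,"az": 0}
    - {"claw": 0,"tx": 0,"ty": 0,"tz": 0,"ax": 0,"ay": 0,"az": 0}

```text
clock: 26.33
tcp_pos: [0.6054, 0.0188, 0.3593]
orientation: [3.119, -0.37, -0.001]
contact_force: [-0.5, 0.7, -1.4]
grip_width: 0.0853
gripper_force: 0.0
```

```bash
python3 -c "
from h import *
st(); chk()
im,o=grab('wrist','w12.png'); p,a=darkdisc(im,(200,130,360,280)); print(p,a,1000*(pix([p],.088,'wrist',o)[0,:2]-O)@M); side_lines(im,o)
# gray disc on the cap top
x0,y0=int(p[0]),int(p[1]); g=cv2.cvtColor(im,cv2.COLOR_RGB2GRAY)[y0-30:y0+31,x0-30:x0+31]
n,l,s,c=cv2.connectedComponentsWithStats((g>75).astype(np.uint8)); k=l[34,30]; q=c[k]+[x0-30,y0-30]; print('grey disc',q,s[k],1000*(pix([q],.091,'wrist',o)[0,:2]-O)@M)
"
```

```text
stopframe tcp mm [1.9 0.1] z 0.3593 F [-0.6  0.5] -1.4 w 0.0853 t 26.3333
scene [('bottle', 0.71, array([ 0.3, -3.1])), ('cap_top', 0.87, array([ 5.1, -6.7]))]
side [('bottle', 0.95, array([-2.8, -1. ])), ('cap_top', 0.63, array([-1.6, -1.7]))]
[282.5 205.5] 4211.5 [ 2.02456622 -2.46210264]
px [[258, 174], [282, 166]] z56 [[20.2, 18.0], [27.4, -2.0]] z40 [[17.2, 19.0], [24.8, -2.1]] ang 19.8
px [[254, 231], [246, 207]] z56 [[-30.9, 22.3], [-8.9, 29.0]] z40 [[-36.9, 23.6], [-13.6, 30.7]] ang 16.9
px [[283, 165], [311, 180]] z56 [[27.9, -3.3], [15.6, -26.4]] z40 [[25.3, -3.5], [12.4, -27.9]] ang -28.0
px [[233, 143], [418, 142]] z56 [[46.0, 38.0], [47.2, -114.0]] z40 [[44.5, 40.2], [45.8, -120.6]] ang 0.5
px [[418, 147], [231, 147]] z56 [[43.8, -114.4], [42.6, 40.2]] z40 [[42.1, -121.0], [40.9, 42.5]] ang 0.4
px [[321, 215], [307, 236]] z56 [[-15.8, -36.4], [-35.7, -25.0]] z40 [[-20.9, -38.5], [-42.0, -26.5]] ang -29.8
px [[232, 158], [418, 157]] z56 [[33.9, 39.4], [35.1, -115.4]] z40 [[31.7, 41.7], [33.0, -122.1]] ang 0.4
px [[289, 244], [264, 240]] z56 [[-43.0, -9.2], [-39.2, 13.3]] 
[... 480 characters left out ...]
 224]] z56 [[36.7, 62.1], [-24.6, 61.8]] z40 [[34.6, 65.8], [-30.3, 65.4]] ang 0.4
px [[416, 110], [234, 111]] z56 [[72.5, -109.0], [71.5, 36.1]] z40 [[72.5, -115.4], [71.5, 38.2]] ang 0.4
px [[243, 237], [241, 199]] z56 [[-36.4, 32.4], [-1.9, 33.1]] z40 [[-42.7, 34.3], [-6.2, 35.0]] ang 1.2
px [[242, 167], [245, 229]] z56 [[26.3, 31.1], [-29.3, 30.4]] z40 [[23.6, 32.9], [-35.2, 32.1]] ang 0.7
px [[414, 141], [417, 112]] z56 [[48.6, -110.4], [71.4, -110.4]] z40 [[47.2, -116.9], [71.4, -116.8]] ang 0.1
px [[241, 198], [240, 169]] z56 [[-0.8, 33.3], [24.1, 32.7]] z40 [[-5.0, 35.2], [21.3, 34.6]] ang -1.3
grey disc [285.34372926 209.17451891] [  11   13   45   43 1507] [ 0.00932012 -4.59818596]
```

```bash
cat > disc.py <<'E'
from h import *
def disc(c,im,o,guess):
    u,v=proj([guess],c,o)[0].astype(int); g=cv2.cvtColor(im,cv2.COLOR_RGB2GRAY)
    w=26; s=g[v-w:v+w,u-w:u+w]; n,l,st_,ce=cv2.connectedComponentsWithStats(((s>75)&(s<175)).astype(np.uint8))
    b=[(np.hypot(*(ce[k]-w)),k) for k in range(1,n) if 60<st_[k][4]<1800 and st_[k][0]>0 and st_[k][1]>0 and st_[k][0]+st_[k][2]<2*w and st_[k][1]+st_[k][3]<2*w]
    if not b: return None
    k=min(b)[1]; pts=cv2.findContours((l==k).astype(np.uint8),0,1)[0][0]; e=cv2.fitEllipse(pts); return np.array(e[0])+[u-w,v-w],e[1],e[2],st_[k][4]
def tri(rays):
    Aa=np.zeros((3,3));b=np.zeros(3)
    for p,d in rays:
        d=d/np.linalg.norm(d); Q=np.eye(3)-np.outer(d,d); Aa+=Q; b+=Q@p
    return np.linalg.solve(Aa,b)
E
python3 - <<'E'
from disc import *
rays=[];G=np.r_[O,.091]
for c in ['scene','side','wrist']:
    im,o=grab(c,c+'_t.png'); e=disc(c,im,o,G); print(c,e)
    if e:
        a=pix([e[0]],.12,c,o)[0]; b=pix([e[0]],.06,c,o)[0]; rays.append((a,b-a)); P=pix([e[0]],.091,c,o)[0]; print('   at z91 stop mm',1000*(P[:2]-O)@M)
p=tri(rays); print('cap top',1000*(p[:2]-O)@M,p[2]*1000)
# calibration of O in same cameras: compare first picture cap (upright): 
for c,n in [('scene','scene1.png'),('side','side1.png'),('wrist','w3.png')]:
    im=cv2.imread('pics/'+n)[:,:,::-1].copy()
    if c!='wrist':
        e=disc(c,im,None,[.546,-.0555,.091]); print(c,e, e and 1000*(pix([e[0]],.091,c)[0]-[.546,-.0555,0]))
E
```

```text
scene (array([239.51561737, 193.43318367]), (13.052197456359863, 17.974990844726562), 74.18621063232422, np.int32(206))
   at z91 stop mm [ 1.91903714 -5.2451131 ]
side (array([281.43098831, 228.30433083]), (11.134376525878906, 18.537717819213867), 96.84061431884766, np.int32(183))
   at z91 stop mm [ 1.67950766 -3.66755563]
wrist None
cap top [ 1.62349903 -4.89270639] 91.33211945907696
scene (array([194.17845726, 175.41209412]), (12.499218940734863, 17.63599967956543), 81.2234878540039, np.int32(194)) [ 0.50876512 -1.0864499  91.        ]
side (array([280.12947273, 256.85317421]), (11.55489444732666, 20.431312561035156), 91.8028564453125, np.int32(208)) [ 1.22112392  0.81740972 91.        ]
```

Edges put the bottle within about 1–2 mm of both rails and 0.01 rad of square, with only the cap sitting slightly askew. Next: descend, grip, then press.

Emit:
arm_command:
  plan:
    - {"claw": 0,"tx": 0,"ty": 0,"tz": 0.02,"ax": 0,"ay": 0,"az": 0}
    - {"claw": 0,"tx": 0,"ty": 0,"tz": 0.03,"ax": 0,"ay": 0,"az": 0}
    - {"claw": 0,"tx": 0,"ty": 0,"tz": 0.03,"ax": 0,"ay": 0,"az": 0}
    - {"claw": 0,"tx": 0,"ty": 0,"tz": 0.03,"ax": 0,"ay": 0,"az": 0}
    - {"claw": 0,"tx": 0,"ty": 0,"tz": 0.012,"ax": 0,"ay": 0,"az": 0}
    - {"claw": 0,"tx": 0,"ty": 0,"tz": 0,"ax": 0,"ay": 0,"az": 0}
    - {"claw": 0,"tx": 0,"ty": 0,"tz": 0,"ax": 0,"ay": 0,"az": 0}
    - {"claw": 0,"tx": 0,"ty": 0,"tz": 0,"ax": 0,"ay": 0,"az": 0}
    - {"claw": 0,"tx": 0,"ty": 0,"tz": 0,"ax": 0,"ay": 0,"az": 0}
    - {"claw": 0,"tx": 0,"ty": 0,"tz": 0,"ax": 0,"ay": 0,"az": 0}

```text
clock: 27.67
tcp_pos: [0.6063, 0.0188, 0.24]
orientation: [-3.12, 0.37, -0.006]
contact_force: [0.4, 0.2, 0.1]
grip_width: 0.0855
gripper_force: 0.0
```

Emit:
arm_command:
  plan:
    - {"claw": 1,"tx": 0,"ty": 0,"tz": 0,"ax": 0,"ay": 0,"az": 0}
    - {"claw": 1,"tx": 0,"ty": 0,"tz": 0,"ax": 0,"ay": 0,"az": 0}
    - {"claw": 1,"tx": 0,"ty": 0,"tz": 0,"ax": 0,"ay": 0,"az": 0}
    - {"claw": 1,"tx": 0,"ty": 0,"tz": 0,"ax": 0,"ay": 0,"az": 0}
    - {"claw": 1,"tx": 0,"ty": 0,"tz": 0,"ax": 0,"ay": 0,"az": 0}
    - {"claw": 1,"tx": 0,"ty": 0,"tz": 0,"ax": 0,"ay": 0,"az": 0}
    - {"claw": 1,"tx": 0,"ty": 0,"tz": 0,"ax": 0,"ay": 0,"az": 0}
    - {"claw": 1,"tx": 0,"ty": 0,"tz": 0,"ax": 0,"ay": 0,"az": 0}
    - {"claw": 1,"tx": 0,"ty": 0,"tz": 0,"ax": 0,"ay": 0,"az": 0}
    - {"claw": 1,"tx": 0,"ty": 0,"tz": 0,"ax": 0,"ay": 0,"az": 0}
  squeeze: 70

```text
clock: 28.5
tcp_pos: [0.6058, 0.018, 0.2385]
orientation: [3.118, -0.371, 0.002]
contact_force: [-1.2, -5.4, 5.1]
grip_width: 0.055
gripper_force: 72.6
```

```bash
python3 -c "
from h import *
st(); print(r.get_obs()['moment'])
im,o=grab('wrist','w13.png'); side_lines(im,o)"
```

```text
stopframe tcp mm [ 2.5 -0.6] z 0.2385 F [ 0.1 -5.5] 5.1 w 0.055 t 28.5
[-0.87174201  0.29882883  0.02824721]
px [[222, 243], [240, 223]] z56 [[9.0, 27.6], [19.7, 18.1]] z40 [[2.4, 30.6], [14.2, 20.1]] ang -41.6
px [[277, 211], [303, 216]] z56 [[25.8, 0.2], [23.1, -12.5]] z40 [[20.9, 0.4], [17.9, -13.7]] ang -12.1
px [[308, 217], [341, 253]] z56 [[22.5, -14.7], [3.8, -32.0]] z40 [[17.2, -16.2], [-3.4, -35.3]] ang 42.9
px [[206, 163], [418, 162]] z56 [[49.0, 33.3], [49.7, -65.5]] z40 [[46.6, 36.8], [47.3, -72.2]] ang 0.4
px [[197, 191], [418, 190]] z56 [[35.4, 38.2], [36.3, -67.0]] z40 [[31.5, 42.3], [32.5, -74.0]] ang 0.5
px [[418, 172], [194, 173]] z56 [[44.9, -66.0], [44.1, 38.8]] z40 [[42.0, -72.8], [41.2, 43.0]] ang 0.4
px [[193, 179], [162, 179]] z56 [[41.3, 39.6], [41.3, 54.4]] z40 [[38.0, 43.8], [38.1, 60.2]] ang -0.0
px [[160, 179], [169, 258]] z56 [[41.1, 55.1], [0.5, 54.8]] z40 [[37.8, 61.0], [-7.0, 60.7]] ang 0.4
px [[337, 200], [212, 202]] z56 [[31.0, -28.5], [30.1, 31.4]] z40 [[26.6, -31.4], [25.6, 34.8]] ang 0.9
px [[204, 112], [207, 161]] z56 [[71.7, 32.7], [49.9, 32.5]] z40 [[71.6, 36.3], [47.6, 36.0]] ang 0.6
px [[418, 111], [206, 112]] z56 [[72.4, -62.8], [71.8, 31.9]] z40 [[72.4, -69.3], [71.7, 35.4]] ang 0.4
px [[337, 246], [339, 204]] z56 [[7.7, -29.9], [29.1, -29.4]] z40 [[0.9, -32.9], [24.5, -32.4]] ang 1.4
px [[164, 176], [192, 176]] z56 [[42.9, 53.0], [42.9, 40.1]] z40 [[39.8, 58.7], [39.8, 44.4]] ang 0.1
px [[212, 208], [214, 248]] z56 [[27.0, 31.7], [6.2, 31.6]] z40 [[22.2, 35.1], [-0.8, 35.0]] ang 0.3
```

Emit:
arm_command:
  plan:
    - {"claw": 1,"tx": 0,"ty": 0,"tz": 0.001,"ax": 0,"ay": 0,"az": 0}
    - {"claw": 1,"tx": 0,"ty": 0,"tz": 0.001,"ax": 0,"ay": 0,"az": 0}
    - {"claw": 1,"tx": 0,"ty": 0,"tz": 0.001,"ax": 0,"ay": 0,"az": 0}
    - {"claw": 1,"tx": 0,"ty": 0,"tz": 0.001,"ax": 0,"ay": 0,"az": 0}
    - {"claw": 1,"tx": 0,"ty": 0,"tz": 0.001,"ax": 0,"ay": 0,"az": 0}
    - {"claw": 1,"tx": 0,"ty": 0,"tz": 0.001,"ax": 0,"ay": 0,"az": 0}
    - {"claw": 1,"tx": 0,"ty": 0,"tz": 0.001,"ax": 0,"ay": 0,"az": 0}
    - {"claw": 1,"tx": 0,"ty": 0,"tz": 0.001,"ax": 0,"ay": 0,"az": 0}
    - {"claw": 1,"tx": 0,"ty": 0,"tz": 0,"ax": 0,"ay": 0,"az": 0}
    - {"claw": 1,"tx": 0,"ty": 0,"tz": 0,"ax": 0,"ay": 0,"az": 0}

```text
clock: 29.38
tcp_pos: [0.606, 0.0175, 0.2344]
orientation: [3.117, -0.371, 0.003]
contact_force: [-13.5, -4.9, 38.7]
grip_width: 0.0552
gripper_force: 73.6
```

```bash
python3 -c "
from h import *
st(); print(r.get_obs()['moment'], r.get_obs()['joints'].round(2))"
```

```text
stopframe tcp mm [ 2.8 -1. ] z 0.2344 F [-11.9  -7.9] 38.7 w 0.0552 t 29.3833
[-1.87146191  3.08689298 -0.05775944] [-0.1   0.57 -0.05  1.85  0.04  0.72 -1.98]
```

```bash
python3 - <<'E'
from disc import *
o=r.get_obs(); xy=o['tcp_pos'][:2]
for c in ['scene','side','wrist']:
    im,o=grab(c,c+'_p.png'); e=disc(c,im,o,[*xy,.085]); print(c,e)
    for z in (.091,.087,.083): print(z,proj([[*xy,z],[*(O+M@[1.6e-3,-4.9e-3]),z]],c,o).round(1).tolist())
im=cv2.imread('pics/wrist_p.png')[:,:,::-1].copy(); 
side_lines(im,o)
E
```

```text
scene (array([239.81043243, 195.63683701]), (12.788846969604492, 17.81780433654785), 69.81702423095703, np.int32(200))
0.091 [[242.0, 193.9], [239.7, 193.3]]
0.087 [[242.1, 195.4], [239.9, 194.9]]
0.083 [[242.3, 197.0], [240.0, 196.4]]
side (array([281.43979836, 235.75819397]), (10.264756202697754, 29.779531478881836), 149.88815307617188, np.int32(158))
0.091 [[281.4, 227.5], [281.7, 228.6]]
0.087 [[281.3, 229.4], [281.6, 230.5]]
0.083 [[281.3, 231.2], [281.6, 232.4]]
wrist None
0.091 [[277.9, 297.6], [287.8, 300.2]]
0.087 [[277.9, 292.2], [287.5, 294.8]]
0.083 [[278.0, 287.1], [287.3, 289.6]]
px [[242, 222], [271, 211]] z56 [[21.8, 15.9], [27.3, 2.4]] z40 [[16.4, 17.8], [22.4, 2.9]] ang 22.0
px [[222, 243], [241, 222]] z56 [[11.1, 26.2], [21.7, 16.6]] z40 [[4.5, 29.2], [16.2, 18.5]] ang -42.5
px [[308, 218], [341, 253]] z56 [[23.8, -15.2], [6.1, -31.8]] z40 [[18.6, -16.6], [-1.1, -35.0]] ang 43.1
px [[203, 165], [418, 164]] z56 [[49.2, 32.9], [49.9, -64.5]] z40 [[46.7, 36.6], [47.5, -71.3]] ang 0.4
px [[191, 181], [157, 181]] z56 [[41.7, 39.1], [41.7, 54.7]] z40 [[38.4, 43.5], [38.3
[... 445 characters left out ...]
211, 205]] z56 [[31.2, -29.6], [30.1, 30.6]] z40 [[26.8, -32.6], [25.5, 34.1]] ang 1.1
px [[418, 112], [203, 113]] z56 [[72.5, -61.9], [71.9, 31.6]] z40 [[72.5, -68.4], [71.8, 35.1]] ang 0.4
px [[301, 257], [277, 257]] z56 [[3.7, -12.0], [3.6, -0.4]] z40 [[-3.8, -13.2], [-3.8, -0.3]] ang 0.3
px [[338, 247], [340, 207]] z56 [[9.2, -30.3], [29.5, -29.9]] z40 [[2.4, -33.4], [24.8, -33.0]] ang 1.1
px [[161, 178], [188, 178]] z56 [[43.0, 52.8], [43.1, 40.2]] z40 [[39.8, 58.7], [39.9, 44.7]] ang 0.6
px [[210, 211], [213, 248]] z56 [[27.5, 31.2], [8.4, 30.8]] z40 [[22.6, 34.7], [1.5, 34.3]] ang 1.1
px [[304, 230], [267, 233]] z56 [[17.6, -13.6], [16.3, 4.4]] z40 [[11.7, -14.8], [10.2, 5.0]] ang 4.3
```

The scene camera shows the cap sunk only about 5.6 mm at 38 N, so the fingertips are resting on the shoulder. I re-grip about 13 mm higher.

Emit:
arm_command:
  plan:
    - {"claw": 1,"tx": 0,"ty": 0,"tz": -0.004,"ax": 0,"ay": 0,"az": 0}
    - {"claw": 1,"tx": 0,"ty": 0,"tz": -0.003,"ax": 0,"ay": 0,"az": 0}
    - {"claw": 0,"tx": 0,"ty": 0,"tz": 0,"ax": 0,"ay": 0,"az": 0}
    - {"claw": 0,"tx": 0,"ty": 0,"tz": 0,"ax": 0,"ay": 0,"az": 0}
    - {"claw": 0,"tx": 0,"ty": 0,"tz": 0,"ax": 0,"ay": 0,"az": 0}
    - {"claw": 0,"tx": 0,"ty": 0,"tz": -0.012,"ax": 0,"ay": 0,"az": 0}
    - {"claw": 0,"tx": 0,"ty": 0,"tz": 0,"ax": 0,"ay": 0,"az": 0}
    - {"claw": 0,"tx": 0,"ty": 0,"tz": 0,"ax": 0,"ay": 0,"az": 0}
    - {"claw": 0,"tx": 0,"ty": 0,"tz": 0,"ax": 0,"ay": 0,"az": 0}
    - {"claw": 0,"tx": 0,"ty": 0,"tz": 0,"ax": 0,"ay": 0,"az": 0}

```text
clock: 30.37
tcp_pos: [0.6055, 0.0188, 0.2491]
orientation: [3.119, -0.37, 0.001]
contact_force: [-0.7, 0.7, 0.1]
grip_width: 0.0852
gripper_force: 0.0
```

```bash
python3 - <<'E'
from disc import *
st(); rays=[];G=np.r_[O+M@[1e-3,-3e-3],.091]
for c in ['scene','side']:
    im,o=grab(c); e=disc(c,im,o,G); print(c,e)
    if e:
        a=pix([e[0]],.12,c,o)[0]; b=pix([e[0]],.06,c,o)[0]; rays.append((a,b-a))
p=tri(rays) if len(rays)>1 else None; print('cap top',None if p is None else (1000*(p[:2]-O)@M,p[2]*1000))
im,o=grab('wrist','w14.png')
import io,contextlib
f=io.StringIO()
with contextlib.redirect_stdout(f): side_lines(im,o)
print('\n'.join(l for l in f.getvalue().splitlines() if 'px [[3' in l or 'px [[2' in l))
E
```

```text
stopframe tcp mm [2.1 0.1] z 0.2491 F [-0.8  0.5] 0.1 w 0.0852 t 30.3667
scene (array([240.18047333, 193.36818504]), (13.22721004486084, 18.580411911010742), 78.4466781616211, np.int32(215))
side None
cap top None
px [[223, 259], [228, 237]] z56 [[-5.1, 30.3], [7.3, 27.0]] z40 [[-12.7, 33.3], [1.0, 29.6]] ang -15.1
px [[229, 232], [257, 209]] z56 [[10.2, 26.0], [23.1, 11.2]] z40 [[4.1, 28.6], [18.3, 12.3]] ang 41.0
px [[262, 207], [294, 205]] z56 [[24.0, 8.9], [25.1, -7.9]] z40 [[19.3, 9.8], [20.5, -8.7]] ang 3.7
px [[295, 205], [323, 220]] z56 [[25.1, -8.0], [17.1, -22.8]] z40 [[20.5, -8.8], [11.8, -25.0]] ang -28.2
px [[321, 220], [344, 251]] z56 [[17.2, -21.9], [-0.6, -34.8]] z40 [[11.9, -24.0], [-7.7, -38.2]] ang 35.9
px [[211, 159], [418, 159]] z56 [[48.5, 33.9], [49.2, -68.8]] z40 [[46.2, 37.2], [47.0, -75.6]] ang 0.4
px [[202, 186], [418, 184]] z56 [[35.1, 39.0], [36.2, -70.4]] z40 [[31.5, 42.9], [32.7, -77.3]] ang 0.6
px [[316, 255], [287, 246]] z56 [[-2.9, -19.8], [2.5, -4.2]] z40 [[-10.3, -21.7], [-4.3, -4.6]] ang -19.2
px [[286, 246], [258, 257]] z56 [[2.2, -3.7], [-3.8, 11.2]] z40 [[-4.6, -4.0], [-11.2, 12.4]] ang 22.1
px [[209, 112], [212, 157]] z56 [[71.0, 33.5], [49.6, 33.2]] z40 [[71.0, 36.8], [47.4, 36.5]] ang 0.7
px [[338, 194], [218, 196]] z56 [[31.1, -30.0], [29.9, 31.1]] z40 [[27.1, -32.9], [25.7, 34.1]] ang 1.2
px [[336, 237], [338, 198]] z56 [[7.7, -30.2], [28.8, -29.9]] z40 [[1.4, -33.2], [24.6, -32.8]] ang 1.0
px [[218, 201], [221, 251]] z56 [[27.3, 31.1], [-0.4, 30.9]] z40 [[22.9, 34.2], [-7.5, 33.9]] ang 0.5
```

Emit:
arm_command:
  plan:
    - {"claw": 1,"tx": 0,"ty": 0,"tz": 0,"ax": 0,"ay": 0,"az": 0}
    - {"claw": 1,"tx": 0,"ty": 0,"tz": 0,"ax": 0,"ay": 0,"az": 0}
    - {"claw": 1,"tx": 0,"ty": 0,"tz": 0,"ax": 0,"ay": 0,"az": 0}
    - {"claw": 1,"tx": 0,"ty": 0,"tz": 0,"ax": 0,"ay": 0,"az": 0}
    - {"claw": 1,"tx": 0,"ty": 0,"tz": 0,"ax": 0,"ay": 0,"az": 0}
    - {"claw": 1,"tx": 0,"ty": 0,"tz": 0,"ax": 0,"ay": 0,"az": 0}
    - {"claw": 1,"tx": 0,"ty": 0,"tz": 0.002,"ax": 0,"ay": 0,"az": 0}
    - {"claw": 1,"tx": 0,"ty": 0,"tz": 0.002,"ax": 0,"ay": 0,"az": 0}
    - {"claw": 1,"tx": 0,"ty": 0,"tz": 0.002,"ax": 0,"ay": 0,"az": 0}
    - {"claw": 1,"tx": 0,"ty": 0,"tz": 0,"ax": 0,"ay": 0,"az": 0}

```text
clock: 31.35
tcp_pos: [0.6056, 0.0178, 0.2439]
orientation: [3.118, -0.371, 0.001]
contact_force: [-3.5, -4.5, 10.3]
grip_width: 0.053
gripper_force: 72.5
```

Emit:
arm_command:
  plan:
    - {"claw": 1,"tx": 0,"ty": 0,"tz": 0.001,"ax": 0,"ay": 0,"az": 0}
    - {"claw": 1,"tx": 0,"ty": 0,"tz": 0.001,"ax": 0,"ay": 0,"az": 0}
    - {"claw": 1,"tx": 0,"ty": 0,"tz": 0.001,"ax": 0,"ay": 0,"az": 0}
    - {"claw": 1,"tx": 0,"ty": 0,"tz": 0,"ax": 0,"ay": 0,"az": 0}
    - {"claw": 1,"tx": 0,"ty": 0,"tz": 0,"ax": 0,"ay": 0,"az": 0}
    - {"claw": 1,"tx": 0,"ty": 0,"tz": 0,"ax": 0,"ay": 0,"az": 0}
    - {"claw": 1,"tx": 0,"ty": 0,"tz": 0,"ax": 0,"ay": 0,"az": 0}
    - {"claw": 1,"tx": 0,"ty": 0,"tz": 0,"ax": 0,"ay": 0,"az": 0}
    - {"claw": 1,"tx": 0,"ty": 0,"tz": 0,"ax": 0,"ay": 0,"az": 0}
    - {"claw": 1,"tx": 0,"ty": 0,"tz": 0,"ax": 0,"ay": 0,"az": 0}

```text
clock: 32.18
tcp_pos: [0.6057, 0.0178, 0.2435]
orientation: [3.118, -0.371, 0.002]
contact_force: [-11.0, -5.2, 29.7]
grip_width: 0.0529
gripper_force: 74.3
```

```bash
cat > sc.py <<'E'
from disc import *
st(); o=r.get_obs(); print('mom',np.round(o['moment'],2),'j',o['joints'].round(2))
im,o=grab('scene'); e=disc('scene',im,o,[*o['tcp_pos'][:2],.087]); print('scene disc',e,'sink mm',e and ((e[0][1]-193.4)/.385).round(1))
E
python3 sc.py
```

```text
stopframe tcp mm [ 2.5 -0.9] z 0.2435 F [-9.5 -7.7] 29.7 w 0.0529 t 32.1833
mom [-1.66  2.74 -0.09] j [-0.1   0.56 -0.05  1.85  0.04  0.74 -1.98]
scene disc (array([240.75350952, 195.96988106]), (13.408842086791992, 18.18304443359375), 73.7232666015625, np.int32(213)) sink mm 6.7
```

Emit:
arm_command:
  plan:
    - {"claw": 1,"tx": 0,"ty": 0,"tz": 0,"ax": 0,"ay": 0,"az": -3}
    - {"claw": 1,"tx": 0,"ty": 0,"tz": 0,"ax": 0,"ay": 0,"az": -4}
    - {"claw": 1,"tx": 0,"ty": 0,"tz": 0,"ax": 0,"ay": 0,"az": -4}
    - {"claw": 1,"tx": 0,"ty": 0,"tz": 0,"ax": 0,"ay": 0,"az": -4}
    - {"claw": 1,"tx": 0,"ty": 0,"tz": 0,"ax": 0,"ay": 0,"az": -4}
    - {"claw": 1,"tx": 0,"ty": 0,"tz": 0,"ax": 0,"ay": 0,"az": -4}
    - {"claw": 1,"tx": 0,"ty": 0,"tz": 0,"ax": 0,"ay": 0,"az": -4}
    - {"claw": 1,"tx": 0,"ty": 0,"tz": 0,"ax": 0,"ay": 0,"az": -3}
    - {"claw": 1,"tx": 0,"ty": 0,"tz": 0,"ax": 0,"ay": 0,"az": 0}
    - {"claw": 1,"tx": 0,"ty": 0,"tz": 0,"ax": 0,"ay": 0,"az": 0}

```text
clock: 33.07
tcp_pos: [0.6062, 0.0193, 0.2436]
orientation: [3.108, 0.451, 0.005]
contact_force: [-9.3, -1.0, 27.2]
grip_width: 0.0533
gripper_force: 74.2
```

```bash
python3 sc.py; python3 - <<'E'
from h import *
im,o=grab('wrist','w15.png'); shift([.6,0,.3]); side_lines(im,o)
E
```

```text
stopframe tcp mm [2.6 0.8] z 0.2436 F [-8.8 -3.2] 27.2 w 0.0533 t 33.0667
mom [-0.83  1.98  0.01] j [ 0.    0.56 -0.18  1.84  0.15  0.75 -1.54]
scene disc (array([241.66147804, 196.51726341]), (14.343572616577148, 18.1114444732666), 74.45800018310547, np.int32(226)) sink mm 8.1
tcp [0.6062 0.0193 0.2436] x yaw 16.5 z [ 0.003 -0.    -1.   ] d_mm [-11.3  16.8 -56.4] F [-9.5 -1.3 27.7] w 0.053427024798862965 gf 74.21332965051988 t 33.1667 j7 -1.54
px [[258, 207], [289, 205]] z56 [[18.0, 22.0], [26.4, 8.9]] z40 [[13.4, 20.6], [22.7, 6.2]] ang 32.9
px [[232, 223], [258, 207]] z56 [[3.8, 29.1], [17.7, 22.0]] z40 [[-2.2, 28.4], [13.1, 20.6]] ang -27.1
px [[290, 206], [316, 219]] z56 [[26.4, 8.6], [27.0, -6.4]] z40 [[22.7, 5.9], [23.4, -10.7]] ang 2.4
px [[316, 220], [339, 251]] z56 [[26.7, -6.3], [18.2, -26.0]] z40 [[23.0, -10.5], [13.7, -32.3]] ang -23.3
px [[251, 136], [419, 233]] z56 [[46.6, 42.0], [47.2, -55.8]] z40 [[44.9, 42.6], [45.6, -65.0]] ang 0.4
px [[419, 240], [245, 141]] z56 [[43.9, -58.2], [43.2, 42.9]] z40 [[42.0, -67.8], [41.1, 43.6]] ang 0.4
px [[201, 259], [252, 167]] z56
[... 407 characters left out ...]
7]] z56 [[6.4, 1.2], [-6.9, 11.1]] z40 [[0.6, -2.3], [-14.0, 8.6]] ang -36.7
px [[418, 102], [395, 86]] z56 [[98.5, -16.9], [98.6, -3.8]] z40 [[102.1, -22.2], [102.2, -7.8]] ang -0.4
px [[200, 126], [152, 224]] z56 [[38.3, 64.5], [-16.9, 64.1]] z40 [[35.8, 67.4], [-25.0, 67.0]] ang 0.4
px [[275, 92], [252, 135]] z56 [[69.0, 41.9], [47.0, 41.7]] z40 [[69.6, 42.6], [45.4, 42.3]] ang 0.6
px [[419, 178], [276, 92]] z56 [[70.0, -38.5], [69.4, 41.4]] z40 [[70.7, -46.1], [70.1, 42.0]] ang 0.4
px [[253, 174], [213, 248]] z56 [[31.2, 32.2], [-13.2, 31.6]] z40 [[28.0, 31.8], [-20.9, 31.1]] ang 0.8
px [[153, 225], [190, 244]] z56 [[-17.3, 63.2], [-17.2, 42.5]] z40 [[-25.5, 66.0], [-25.3, 43.2]] ang 0.3
```

Emit:
arm_command:
  plan:
    - {"claw": 1,"tx": 0,"ty": 0,"tz": 0,"ax": 0,"ay": 0,"az": -4}
    - {"claw": 1,"tx": 0,"ty": 0,"tz": 0,"ax": 0,"ay": 0,"az": -4}
    - {"claw": 1,"tx": 0,"ty": 0,"tz": 0,"ax": 0,"ay": 0,"az": -5}
    - {"claw": 1,"tx": 0,"ty": 0,"tz": 0,"ax": 0,"ay": 0,"az": -5}
    - {"claw": 1,"tx": 0,"ty": 0,"tz": 0,"ax": 0,"ay": 0,"az": -5}
    - {"claw": 1,"tx": 0,"ty": 0,"tz": 0,"ax": 0,"ay": 0,"az": -5}
    - {"claw": 1,"tx": 0,"ty": 0,"tz": 0,"ax": 0,"ay": 0,"az": -5}
    - {"claw": 1,"tx": 0,"ty": 0,"tz": 0,"ax": 0,"ay": 0,"az": -5}
    - {"claw": 1,"tx": 0,"ty": 0,"tz": 0,"ax": 0,"ay": 0,"az": 0}
    - {"claw": 1,"tx": 0,"ty": 0,"tz": 0,"ax": 0,"ay": 0,"az": 0}

```text
clock: 34.0
tcp_pos: [0.6069, 0.0195, 0.2436]
orientation: [2.791, 1.438, 0.007]
contact_force: [-6.7, -2.5, 23.6]
grip_width: 0.0533
gripper_force: 74.0
```

```bash
python3 sc.py; python3 - <<'E'
from h import *
im,o=grab('wrist','w16.png'); shift([.6,0,.3]); side_lines(im,o)
E
```

```text
stopframe tcp mm [3.2 1.1] z 0.2436 F [-5.9 -4. ] 23.6 w 0.0533 t 34.0
mom [-0.67  1.23  0.09] j [ 0.13  0.58 -0.35  1.83  0.27  0.77 -0.99]
scene disc (array([245.76540375, 197.51483917]), (9.881571769714355, 15.022557258605957), 14.177334785461426, np.int32(129)) sink mm 10.7
tcp [0.6069 0.0196 0.2436] x yaw 54.51 z [ 0.005 -0.    -1.   ] d_mm [-19.8   6.  -56.5] F [-6.  -1.8 24.2] w 0.053192912140297643 gf 73.99070424959064 t 34.1 j7 -0.99
px [[218, 250], [233, 221]] z56 [[-26.3, 13.8], [-12.3, 25.2]] z40 [[-31.8, 8.5], [-16.5, 21.0]] ang 39.2
px [[286, 204], [315, 218]] z56 [[15.8, 23.8], [26.6, 11.3]] z40 [[14.5, 19.5], [26.4, 5.7]] ang 40.9
px [[258, 207], [287, 205]] z56 [[2.3, 27.7], [15.7, 23.2]] z40 [[-0.4, 23.8], [14.4, 18.8]] ang -18.8
px [[234, 222], [258, 207]] z56 [[-12.2, 25.0], [2.2, 27.5]] z40 [[-16.4, 20.8], [-0.5, 23.6]] ang 10.1
px [[302, 153], [332, 232]] z56 [[31.8, 44.4], [32.1, 1.4]] z40 [[32.1, 42.2], [32.5, -5.1]] ang 0.5
px [[330, 235], [306, 176]] z56 [[30.4, 0.4], [29.7, 33.2]] z40 [[30.5, -6.3], [29.8, 29.9]] ang 1.2
px [[282, 245], [254, 256]] z56 [[5.
[... 813 characters left out ...]
 z56 [[60.5, 49.2], [38.9, 49.1]] z40 [[63.7, 47.5], [39.9, 47.3]] ang 0.4
px [[302, 180], [193, 224]] z56 [[27.4, 32.4], [-31.9, 31.3]] z40 [[27.3, 28.9], [-38.0, 27.7]] ang 1.0
px [[194, 226], [205, 248]] z56 [[-31.9, 30.2], [-31.7, 17.5]] z40 [[-38.0, 26.5], [-37.8, 12.5]] ang 1.1
px [[403, 259], [358, 121]] z56 [[61.7, -26.6], [61.2, 48.6]] z40 [[65.0, -36.0], [64.4, 46.8]] ang 0.4
px [[354, 247], [317, 147]] z56 [[39.8, -10.7], [39.5, 44.5]] z40 [[40.9, -18.5], [40.5, 42.3]] ang 0.3
px [[320, 148], [358, 248]] z56 [[40.8, 43.5], [41.3, -12.1]] z40 [[42.1, 41.2], [42.5, -20.0]] ang 0.5
px [[297, 174], [199, 214]] z56 [[25.9, 35.8], [-26.6, 35.1]] z40 [[25.6, 32.7], [-32.2, 31.9]] ang 0.8
```

Emit:
arm_command:
  plan:
    - {"claw": 1,"tx": -0.0007,"ty": -0.0005,"tz": -0.002,"ax": 0,"ay": 0,"az": 0}
    - {"claw": 1,"tx": 0,"ty": 0,"tz": -0.002,"ax": 0,"ay": 0,"az": 0}
    - {"claw": 1,"tx": 0,"ty": 0,"tz": -0.002,"ax": 0,"ay": 0,"az": 0}
    - {"claw": 1,"tx": 0,"ty": 0,"tz": -0.002,"ax": 0,"ay": 0,"az": 0}
    - {"claw": 1,"tx": 0,"ty": 0,"tz": -0.002,"ax": 0,"ay": 0,"az": 0}
    - {"claw": 1,"tx": 0,"ty": 0,"tz": -0.002,"ax": 0,"ay": 0,"az": 0}
    - {"claw": 1,"tx": 0,"ty": 0,"tz": -0.002,"ax": 0,"ay": 0,"az": 0}
    - {"claw": 1,"tx": 0,"ty": 0,"tz": -0.001,"ax": 0,"ay": 0,"az": 0}
    - {"claw": 1,"tx": 0,"ty": 0,"tz": 0,"ax": 0,"ay": 0,"az": 0}
    - {"claw": 1,"tx": 0,"ty": 0,"tz": 0,"ax": 0,"ay": 0,"az": 0}

```text
clock: 34.93
tcp_pos: [0.6046, 0.0189, 0.255]
orientation: [2.793, 1.438, 0.0]
contact_force: [0.1, -0.1, 0.3]
grip_width: 0.053
gripper_force: 72.9
```

```bash
python3 sc.py
```

```text
stopframe tcp mm [ 1.2 -0.1] z 0.255 F [ 0.1 -0.1] 0.3 w 0.053 t 34.9333
mom [ 0.39 -0.12 -0.06] j [ 0.13  0.56 -0.36  1.83  0.26  0.8  -0.98]
scene disc (array([244.66184044, 191.83493614]), (9.991633415222168, 15.129228591918945), 11.166325569152832, np.int32(131)) sink mm -4.1
```

Emit:
arm_command:
  plan:
    - {"claw": 1,"tx": 0,"ty": 0,"tz": -0.004,"ax": 0,"ay": 0,"az": 0}
    - {"claw": 1,"tx": 0,"ty": 0,"tz": -0.007,"ax": 0,"ay": 0,"az": 0}
    - {"claw": 1,"tx": 0,"ty": 0,"tz": -0.008,"ax": 0,"ay": 0,"az": 0}
    - {"claw": 1,"tx": 0,"ty": 0,"tz": -0.008,"ax": 0,"ay": 0,"az": 0}
    - {"claw": 1,"tx": 0,"ty": 0,"tz": -0.008,"ax": 0,"ay": 0,"az": 0}
    - {"claw": 1,"tx": 0,"ty": 0,"tz": -0.007,"ax": 0,"ay": 0,"az": 0}
    - {"claw": 1,"tx": 0,"ty": 0,"tz": -0.004,"ax": 0,"ay": 0,"az": 0}
    - {"claw": 1,"tx": 0,"ty": 0,"tz": 0,"ax": 0,"ay": 0,"az": 0}
    - {"claw": 1,"tx": 0,"ty": 0,"tz": 0,"ax": 0,"ay": 0,"az": 0}
    - {"claw": 1,"tx": 0,"ty": 0,"tz": 0,"ax": 0,"ay": 0,"az": 0}

```text
clock: 35.82
tcp_pos: [0.6046, 0.0185, 0.3009]
orientation: [2.793, 1.438, -0.0]
contact_force: [0.7, 0.5, -1.0]
grip_width: 0.053
gripper_force: 73.0
```

```bash
python3 - <<'E'
from disc import *
st()
for c in ['scene','side']:
    im,o=grab(c,c+'_f.png')
    for t in ['bottle','cap','powder_jar','tape_tin','round_bottle']: print(c,t,[(q[0],q[1],(1000*(q[1][:2]-O)@M).round(1)) for q in find(t,c,o)])
im,o=grab('wrist','w17.png'); side_lines(im,o)
E
```

```text
stopframe tcp mm [ 1.2 -0.5] z 0.3009 F [0.6 0.6] -1.0 w 0.053 t 35.8167
scene bottle [(0.82, array([6.027e-01, 2.060e-02, 1.000e-04]), array([-1.1,  1.2])), (0.68, array([ 0.4688, -0.159 , -0.004 ]), array([ -88.8, -205. ]))]
scene cap [(0.6, array([0.6015, 0.0141, 0.1149]), array([-0.7, -5.4]))]
scene powder_jar []
scene tape_tin [(0.77, array([ 0.6462,  0.1701, -0.0014]), array([  5.9, 156.7]))]
scene round_bottle [(0.59, array([ 7.297e-01, -4.210e-02,  4.000e-04]), array([137.1, -29.8])), (0.42, array([0.6069, 0.0206, 0.0041]), array([3. , 2.2]))]
side bottle [(0.71, array([ 0.4641, -0.1623, -0.0008]), array([ -92.6, -209.3])), (0.71, array([0.6039, 0.0174, 0.1458]), array([ 0.8, -1.7])), (0.68, array([ 0.6005,  0.0165, -0.006 ]), array([-2.3, -3.3]))]
side cap [(0.91, array([ 0.4482,  0.0369, -0.0044]), array([-155.1,  -19.4])), (0.64, array([ 0.756 ,  0.1255, -0.0026]), array([123.1, 139.3])), (0.61, array([0.6033, 0.0215, 0.1161]), array([-0.7,  2.2]))]
side powder_jar [(0.6, array([ 0.7553,  0.1287, -0.0024]), array([121.7, 142.2]))]
side tape_tin [(0.62, array([ 0.6506,  0.1
[... 1294 characters left out ...]
1]] z56 [[-32.3, 29.9], [-31.9, 9.1]] z40 [[-36.7, 27.4], [-36.3, 4.9]] ang 1.0
px [[295, 132], [281, 96]] z56 [[30.6, 48.9], [30.5, 72.3]] z40 [[30.9, 47.7], [30.8, 72.9]] ang 0.2
px [[194, 135], [210, 168]] z56 [[-29.7, 70.8], [-29.6, 47.9]] z40 [[-34.0, 71.3], [-33.8, 46.7]] ang 0.4
px [[342, 114], [309, 128]] z56 [[62.4, 47.8], [39.7, 47.7]] z40 [[65.0, 46.6], [40.7, 46.4]] ang 0.4
px [[393, 259], [344, 116]] z56 [[63.7, -59.6], [63.0, 46.6]] z40 [[66.5, -68.8], [65.7, 45.3]] ang 0.4
px [[352, 247], [311, 134]] z56 [[39.9, -40.3], [39.4, 43.6]] z40 [[40.8, -48.1], [40.4, 42.0]] ang 0.3
px [[314, 135], [350, 232]] z56 [[41.3, 42.7], [41.7, -28.6]] z40 [[42.3, 41.1], [42.8, -35.6]] ang 0.3
```

The cap is held about 115 mm up over the bottle, the bottle is square within about 1–2 mm of both rails, and the tape tin, round bottle and powder jar read where they did at the start. Handing in.

```bash
python3 -c "
from bench import r
print(r.hand_in())"
```

```text
the job is handed in; nothing more can be done
None
```

I handed the job in at about 36 s on the robot's clock; no verdict came back. My last measurements show the bottle square and within about 2 mm of both rails, the cap held level about 115 mm up over it, and the other items not moved. The bottle was positioned by its cap with the weight lifted off the bench rather than pushed, because pushing it tipped it.

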